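# Free the ratchet pawl of a cell tester and lower its probe arm

### The arm

A 7-joint arm with a two-finger parallel gripper is mounted at the origin on the work surface. World frame = base frame: x ahead of the robot, y to its left, z up, the work surface at z = 0. Lengths are in m, angles in rad, forces in N, time in s.
With the tool pointing down it reaches from about 0.425 to 0.925 m from the base axis. Payload 6.8 kg.
Tool frame: the origin (TCP) lies at the very end of the fingers, on their centre line; the grasp point (between the pads) lies 19 mm behind it; z points along the fingers, y is the line along which they close (so a half turn about z gives the same grasp; the last joint's range is limited). The gripper opens to 85 mm and grips with 20 to 120 N. Pads are 22 mm wide; open, the fingers measure 114 mm over their backs; the gripper's body (76 mm by 85 mm) begins 54 mm behind the grasp point. The pads swing forward as they close: fully open they stand 13 mm farther back than shut.
Start: joints at [-1.239, 0.477, 0.022, 1.555, -0.011, 1.109, -0.083], TCP at [0.287, 0.611, 0.203] pointing down, gripper open.
Joint ranges: [-2.96, 2.96], [-0.34, 2.1], [-1.41, 1.46], [0.24, 2.44], [-1.37, 4.51], [0.17, 1.92], [-2.96, 2.96]. Speed limits (rad/s): [2.39, 2.39, 3.14, 3.14, 3.14, 3.14, 3.14].

### API

Orientations are given as a unit quaternion [w, x, y, z].
In Python, from station import telemetry, viewer, job, search_frame, cut_out gives the robot as it stands. The module is installed in compiled form; this text tells all that it offers.
- The arm moves only by the shell command python3 -m crank 'ROWS' [FORCE]. ROWS is JSON, a list of rows, each an object with "delta_rot": the turn, a rotation vector about the tool's x, y, z in degrees, a list of three; "xyz": the shift along the tool's x, y, z in m, a list of three; "fingers": the gripper command: -1 is fully open, 1 is shut, values between are in proportion. In form: [{"delta_rot": [ax, ay, az], "xyz": [dx, dy, dz], "fingers": fingers}, ...]. A call has 1 to 10 rows; each row is the pose to reach, as a shift and turn from the pose commanded when the call began, along the tool's axes at that moment; what a row does not reach only later rows make up. A row lasts 1/10 s, in which the tool goes at most 50 mm and 8.59 degrees, less where a joint would pass 70% of its speed; a pose out of reach is approached as far as the arm can. A call with a gripper value outside its range is refused whole. The fingers move at their own pace and stop on an object; FORCE is the grip in N (left out, the last holds). Time passes only in rows, so rows that repeat a pose let the fingers close. It gives the time, the measured TCP pose, the force, the opening and the grip force at its end, in the units of the state.
- telemetry.get_obs(): the state, without advancing time (a new reading comes with each control period).
- viewer.read_camera(name): name is "side" or "top" or "wrist"; returns a dict with "img" (384x512x3 uint8, red, green, blue), "fx", "fy", "cx", "cy" (pixels), "k1" (the pictures are not rectified: a ray, as slopes to the right and down, at radius r is drawn at 1 + k1 r^2 times it, then the intrinsics apply), "origin" and "rotation" of the camera in the world. Camera axes: x right, y up, looking along -z (the intrinsics and any distortion apply to the point x, -y, -z); pixel columns grow to the right and rows downward; lengths in m; the calibration is good to about 2 mm. A picture is of the moment at which its call begins. There is no depth.
- job.hand_in(): hands the job in; it is judged then, once.
Trained networks look in the newest picture that a camera, given by its name, has taken for a name from the list of things; names that differ only in an ending like _2 or _b are one class to them, and where a whole thing is asked for, a point or a joint stands for the part that bears it (a point fixed in the world has none). Each returns a list of dicts, best first, with "score" (0 to 1); they miss things now and then, are a little off and sometimes report something else, mostly with a low value. They report only what shows in the picture. A call takes as long as a camera call. They do not tell look-alikes from the thing itself.
- search_frame(camera, thing): "pixel" ([column, row] in pixels, amid what is visible of it).
- cut_out(camera, thing): "pixels" (384x512 bool, what is visible of it) and "pixel" ([column, row] in pixels, amid what is visible of it).
The state is a dict: "t": time; "q": joint angles; "joint_vel": joint speeds; "joint_torque": joint torques, N m; "eef_pos": TCP position; "tool_rot": TCP orientation; "contact_force": force on the tool from outside, world axes, zero at the start; "torque": the same for the moment, N m; "gripper_width": opening from 0.0 (shut) to 1.0 (fully open); "grasp_force": force on a finger pad.
Only numpy, scipy, OpenCV 4.12 (cv2) and the standard library are available. Lean on these libraries where they do the work, as an engineer would, in place of code of your own. Each camera call takes 0.05 s, during which the arm holds its last target. There are 200 camera calls.

### The job

Without lifting it off the plate, slide the coin cell across the tester's plate into the round pocket. Then take the orange rod, flick the red pawl up with it and over until it lies back clear of the ratchet (the robot itself must not touch the pawl), and lay the rod back on the green mat. Last, keep hold of the weighted probe arm by its black ball and bring it gently down, not letting it drop, until its brass pad rests on the cell, let go, and leave the other things on the bench where they are.

Things in the scene. Friction and masses are not known exactly. Their poses are not given: they have to be found in the camera images.
- jig: Cell tester, fixed: grey plate 22 mm thick with the pocket, probe arm, ratchet wheel and pawl. Origin at bench level; x from pocket to hinge (away from the robot, up to 0.3 rad askew), y left, z up. Plate: x -145 to 125, y -100 to 100 mm. Arm cheeks: y -25 to 25, x 58 to 92, 78 high; blue pawl cheeks: y -61 to -29, x 98 to 120, 98 high. Wheel (radius 34, plane y = -45) turns with the arm
- pocket (a point): Centre of the round pocket in the plate, at the level of the plate's top, 22 mm above the bench: 26.5 mm across, 4 mm deep, with a 1 mm chamfer; on the jig at x = -65, y = 0 mm. Axes as the jig's
- probe_hinge (a point): Point on the arm's hinge axis (the axis is the jig's y), 62 mm above the bench, on the jig at x = 75, y = 0 mm
- probe_arm (a joint): Angle, rad: 0 is level, pad resting on a cell in the pocket; grows as it rises; starts at 1.3 to 1.42, nearly upright. Bar 18 mm wide, 14 thick; steel weight (32 across, 24 out from the bar's centre line, upper side) and brass pad (18 across, lower side) 140 mm from the hinge. Above 0.7 rad the stiff hinge holds it (2 N at the ball moves it); lower, it drops if let go. Pawl engaged, it sinks 0.15 rad at most
- probe_ball (a point): Centre of the black ball, 30 mm across, on the end of the probe arm, 182 mm from the hinge axis: about 240 mm above the bench at the start, 62 mm with the arm down. It can be gripped from above on its left and right (along the jig's y) and led along its arc without turning the gripper, or pushed
- pawl (a joint): Angle of the red pawl, rad: 0 is engaged, its bar level over the wheel and pointing towards the robot; grows as its end is lifted, to 2.2 thrown fully back, away from the robot. It carries a brass ball weight: let go below about 0.6 it falls back into the ratchet, beyond about 0.8 it falls over to 2.2 by itself and stays. Under 1 N lifts it
- pawl_end (a point): Middle of the lower edge of the free end of the pawl's bar, nearest the robot: 99 mm above the bench when engaged, 100 mm from the pivot. The bar is 16 mm wide, 7 mm thick. Below it the space is clear to the plate for 30 mm from this end, where the wheel's rim begins
- pawl_pivot (a point): Pivot of the pawl (the axis is the jig's y), 88 mm above the bench, on the jig at x = 109, y = -45 mm
- cell: Coin cell, a plain steel disc 24.5 mm across and 7.7 mm thick, 12 g; lies flat on the plate to the left (+y) of the pocket at the start. Origin at the centre of its underside, z up
- rod: Orange plastic rod, square 10 x 10 mm, 220 mm long, 30 g, both ends alike. Origin at the centre of its underside, x along its length, z up. Lies on the green mat at the start
- mat: Green mat 280 x 140 mm, 4 mm thick, fixed flat on the bench to the right of the tester. Origin at the centre of its underside, x along its length
- washer: Steel washer lying on the plate's near right corner, 24 mm across, 4 mm thick; not to be moved. Origin at its underside
- cutters: Orange-handled side cutters, about 170 mm long, on the bench left of the tester; not to be moved
- circuit_board: Green circuit board 90 x 60 mm, on the bench left of the tester; not to be moved
- solder_reel: Blue solder reel standing on its flange, 54 mm across, 42 mm high, near right; not to be moved
- screwdriver: Screwdriver lying on the bench right of the mat; not to be moved
- tip_box: Open yellow box of soldering tips, 100 x 150 x 28 mm, near left; not to be moved
Not all that is in view belongs to the job. Of the things that look like the rod, the larger one is meant.

How it is judged:
By the outcome, as a careful person would: the job done as asked, in the order asked, and still so for the second after the job is handed in, with the robot touching nothing.
It also fails if it takes over 72 s, if anything falls off the work surface, if the arm or the gripper's body presses on something with over 40 N, if the wrist force passes 120 N, or if a joint passes its speed limit or range.

## Working session

There is one attempt and no reset: what is moved stays moved. The work goes in short steps, Python scripts to look and compute and a shell command to move; the robot and the scene stay as the last step left them, time stands still between calls to the robot, and variables do not carry over. Pictures are saved under pics/ and viewed, at most 10 in all, crops included, and the job is handed in when it is done.

```bash
mkdir -p pics; cat > h.py <<'E'
import numpy as np, cv2
from station import telemetry, viewer, job, search_frame, cut_out
from scipy.spatial.transform import Rotation as R
def rot(c):
    r=np.array(c["rotation"],float)
    return r if r.shape==(3,3) else R.from_quat(r[[1,2,3,0]]).as_matrix()
def ray(c,p):
    K=np.array([[c["fx"],0,c["cx"]],[0,c["fy"],c["cy"]],[0,0,1.]])
    u=cv2.undistortPoints(np.array([[p]],float),K,np.array([c["k1"],0,0,0,0.]))[0,0]
    return rot(c)@np.array([u[0],-u[1],-1.])
def onz(c,p,z):
    d=ray(c,p);o=np.array(c["origin"]);return o+d*(z-o[2])/d[2]
def proj(c,P):
    q=rot(c).T@(np.array(P)-np.array(c["origin"]));a=np.array([q[0],-q[1]])/-q[2]
    a=a*(1+c["k1"]*(a@a));return np.array([c["fx"]*a[0]+c["cx"],c["fy"]*a[1]+c["cy"]])
def tri(cs,ps):
    A=np.zeros((3,3));b=np.zeros(3)
    for c,p in zip(cs,ps):
        d=ray(c,p);d/=np.linalg.norm(d);M=np.eye(3)-np.outer(d,d);A+=M;b+=M@np.array(c["origin"])
    return np.linalg.solve(A,b)
def save(c,n): cv2.imwrite("pics/"+n,c["img"][:,:,::-1])
def tool():
    o=telemetry.get_obs();q=np.array(o["tool_rot"]);return np.array(o["eef_pos"]),R.from_quat(q[[1,2,3,0]]).as_matrix(),o
E
python3 - <<'E'
from h import *
ims=[]
for n in ["top","side"]:
    c=viewer.read_camera(n);ims.append(c["img"])
    print(n,c["origin"],c["fx"],c["k1"],rot(c).round(2).tolist())
    for t in ["jig","cell","rod","mat","washer","probe_ball","pawl","pocket","pawl_end","probe_arm","solder_reel","screwdriver"]:
        try:
            r=search_frame(n,t);print(t,[(np.round(x["pixel"]).tolist(),round(x["score"],2)) for x in r[:3]], [onz(c,x["pixel"],0.03).round(3)[:2].tolist() for x in r[:2]])
        except Exception as e: print(t,e)
for i,n in enumerate(["top","side"]): cv2.imwrite(f"pics/{n}0.png",cv2.resize(ims[i][:,:,::-1],(800,600)))
print(tool())
E
```

```text
top [ 0.38936628 -0.04507731  1.56292794] 442.2903479875388 -0.12965593842300166 [[-0.03, 1.0, -0.07], [-1.0, -0.03, 0.01], [0.0, 0.07, 1.0]]
jig [([217.0, 166.0], 0.81)] [[0.595, 0.106]]
cell [([345.0, 186.0], 0.52)] [[0.51, -0.34]]
rod [([145.0, 222.0], 0.72), ([345.0, 184.0], 0.63)] [[0.406, 0.364], [0.519, -0.339]]
mat [([337.0, 179.0], 0.91), ([207.0, 141.0], 0.27)] [[0.539, -0.31], [0.685, 0.141]]
washer [] []
probe_ball [([206.0, 138.0], 0.6), ([142.0, 169.0], 0.57)] [[0.694, 0.143], [0.594, 0.373]]
pawl [([227.0, 141.0], 0.55)] [[0.682, 0.07]]
pocket [([215.0, 167.0], 0.58)] [[0.592, 0.115]]
pawl_end [([226.0, 140.0], 0.52)] [[0.685, 0.073]]
probe_arm [([207.0, 138.0], 0.52)] [[0.697, 0.139]]
solder_reel [([348.0, 243.0], 0.62), ([162.0, 270.0], 0.54)] [[0.314, -0.342], [0.237, 0.308]]
screwdriver [([338.0, 178.0], 0.55), ([393.0, 179.0], 0.53)] [[0.539, -0.315], [0.532, -0.51]]
side [-0.07123865 -0.60138468  0.9344431 ] 407.78190650803276 0.0328230774098638 [[0.73, 0.48, -0.49], [-0.69, 0.53, -0.49], [0.02, 0.69, 0.72]]
jig [([258.0, 182.0], 0.96)] [[0.589, 0.089]]
cell [([2
[... 996 characters left out ...]
7698488,  0.02242874,  1.55536888, -0.01150182,
        1.10932465, -0.08315405]), 'joint_vel': array([ 4.44903588e-04,  9.30356280e-05, -1.63315697e-03, -4.29812640e-04,
        7.79410196e-04,  1.40843682e-03, -1.31833421e-03]), 'joint_torque': array([-8.81299657e-04, -5.96317649e+01,  1.60587139e+00, -2.81540698e+01,
        1.24572727e-02,  1.63960154e-03,  9.40188812e-06]), 'eef_pos': array([0.287399  , 0.61079008, 0.20333178]), 'tool_rot': array([1.72081366e-06, 2.18174681e-01, 9.75909734e-01, 2.15595325e-05]), 'contact_force': array([-0.7300685 ,  0.16411869,  0.50560875]), 'torque': array([0.0095063 , 0.03644816, 0.00607112]), 'grasp_force': 0.0, 'gripper_width': 0.9997735636014021})
```

View pics/top0.png

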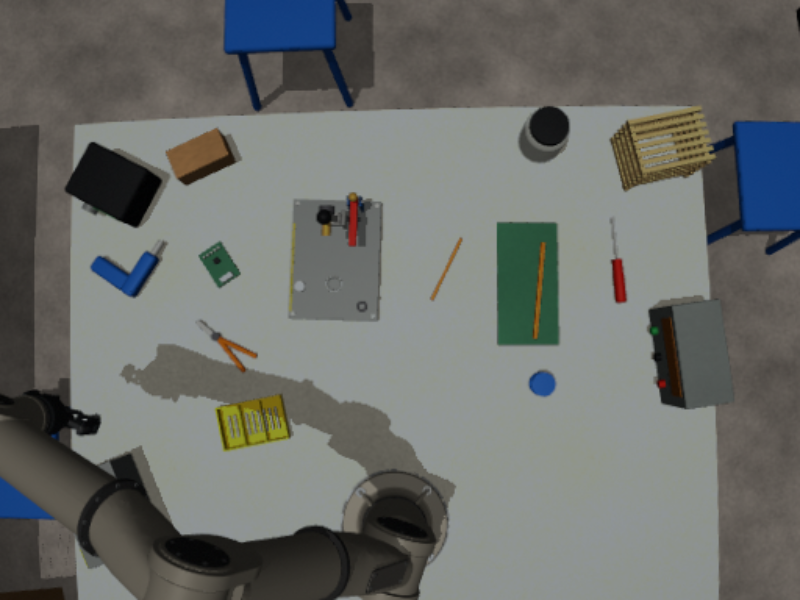

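View pics/side0.png

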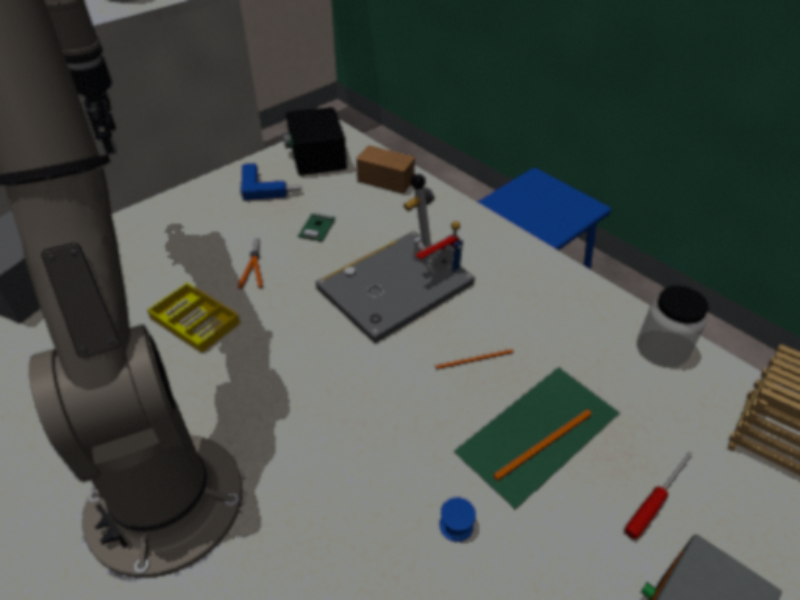

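Top view (800×600): plate corners (293,200), (382,201), (380,320), (289,319); cell (299,287), pocket (335,284), washer (362,306), and the real rod on the mat from (543,243) to (536,338). The look-alike lies off the mat. The side view shows the same, with the cell at (350,271), pawl red at (437,247) and ball at (418,181).

```bash
python3 - <<'E'
from h import *
from scipy.optimize import least_squares
t=viewer.read_camera("top");s=viewer.read_camera("side");k=1/1.5625
T=[((293,200),125,100),((382,201),125,-100),((380,320),-145,-100),((289,319),-145,100),((335,284),-65,0)]
S=[((415,233),125,100),((473,277),125,-100),((377,336),-145,-100),((318,285),-145,100),((376,291),-65,0)]
def P(v,x,y,z=.022):
    c,d=np.cos(v[2]),np.sin(v[2]);x/=1000;y/=1000
    return [v[0]+c*x-d*y,v[1]+d*x+c*y,z]
def f(v): return np.concatenate([proj(c,P(v,x,y))-np.array(p)*k for c,L in ((t,T),(s,S)) for p,x,y in L])
r=least_squares(f,[.6,.1,0],loss="soft_l1");v=r.x
print("jig",v.round(4),"res",f(v).reshape(-1,2).round(1).tolist())
print("pocket",P(v,-65,0),"ball",P(v,75-182*np.cos(1.36),0,.24),"pawlend",P(v,9,-45,.099))
print("cell",onz(t,np.array((299.5,287))*k,.03),onz(s,np.array((350,271))*k,.03))
for c,L in ((t,[(543,243),(536,338)]),(s,[(590,412),(498,476)])): print("rod",[onz(c,np.array(p)*k,.014).round(3) for p in L])
p,M,o=tool();cell=onz(t,np.array((299.5,287))*k,.03)
print("to pocket/cell mid at z .2", M.T@((np.array(P(v,-65,25))-p)*[1,1,0]))
E
```

```text
jig [ 0.6062  0.114  -0.0442] res [[0.3, -0.1], [-0.4, -0.1], [-0.5, 0.0], [0.6, -0.2], [0.2, -0.2], [-0.8, -1.2], [2.0, 0.1], [-0.2, 1.5], [-1.2, -1.1], [0.2, 0.5]]
pocket [np.float64(0.541289669090936), np.float64(0.11686439555257092), 0.022] ball [np.float64(0.6431088173002222), np.float64(0.11236389527647993), 0.24] pawlend [np.float64(0.6132303858070149), np.float64(0.06864061222549372), 0.099]
cell [0.53551222 0.19629309 0.03      ] [0.53664693 0.19504922 0.03      ]
rod [array([ 0.621, -0.356,  0.014]), array([ 0.406, -0.33 ,  0.014])]
rod [array([ 0.623, -0.357,  0.014]), array([ 0.409, -0.329,  0.014])]
to pocket/cell mid at z .2 [-4.30408493e-01 -3.15763500e-01 -2.99447906e-05]
```

```bash
R='{"delta_rot":[0,0,-22.7],"xyz":[-0.4215,-0.299,0],"fingers":-0.1}'; python3 -m crank '[{"delta_rot":[0,0,-4],"xyz":[-0.04,-0.028,0],"fingers":-0.1},{"delta_rot":[0,0,-10],"xyz":[-0.08,-0.057,0],"fingers":-0.1},{"delta_rot":[0,0,-16],"xyz":[-0.12,-0.085,0],"fingers":-0.1},{"delta_rot":[0,0,-22.7],"xyz":[-0.16,-0.113,0],"fingers":-0.1},{"delta_rot":[0,0,-22.7],"xyz":[-0.2,-0.142,0],"fingers":-0.1},{"delta_rot":[0,0,-22.7],"xyz":[-0.24,-0.17,0],"fingers":-0.1},{"delta_rot":[0,0,-22.7],"xyz":[-0.28,-0.199,0],"fingers":-0.1},{"delta_rot":[0,0,-22.7],"xyz":[-0.32,-0.227,0],"fingers":-0.1},{"delta_rot":[0,0,-22.7],"xyz":[-0.36,-0.256,0],"fingers":-0.1},{"delta_rot":[0,0,-22.7],"xyz":[-0.4,-0.284,0],"fingers":-0.1}]' 30
python3 -m crank '[{"delta_rot":[0,0,0],"xyz":[0.0021,-0.0262,0],"fingers":-0.1},{"delta_rot":[0,0,0],"xyz":[0.0021,-0.0262,0],"fingers":-0.1},{"delta_rot":[0,0,0],"xyz":[0.0021,-0.0262,0],"fingers":-0.1}]'
python3 - <<'E'
from h import *
p,M,o=tool();print(p,M.round(3).tolist(),o["gripper_width"],o["q"].round(2))
c=viewer.read_camera("wrist");save(c,"w1.png");print(c["origin"],c["fx"],rot(c).round(2).tolist())
for n in ["cell","pocket","washer"]:
    for x in search_frame("wrist",n)[:3]: print(n,x,onz(c,x["pixel"],.0297 if n=="cell" else .022))
print("expect pocket at",proj(c,(.5413,.1169,.022)))
E
```

```text
t: 2.4
eef_pos: [0.5292, 0.1816, 0.2037]
tool_rot: [0.0, 0.022, 1.0, 0.0]
contact_force: [0.4, -0.4, 0.5]
gripper_width: 0.551
grasp_force: 0.0
t: 2.7
eef_pos: [0.5252, 0.1573, 0.2035]
tool_rot: [0.0, 0.022, 1.0, 0.0]
contact_force: [0.5, 1.0, 0.1]
gripper_width: 0.549
grasp_force: 0.0
[0.52516039 0.15733486 0.20345767] [[-0.999, 0.045, 0.0], [0.045, 0.999, 0.001], [-0.0, 0.001, -1.0]] 0.5485962615594469 [-0.51  0.27  0.13  1.87 -0.04  1.01  1.16]
[0.44227879 0.16037343 0.37395241] 309.47935017868224 [[0.05, -0.95, -0.32], [1.0, 0.04, 0.01], [-0.0, -0.32, 0.95]]
cell {'pixel': [288.9, 171.2], 'score': 0.74} [0.53529277 0.19392222 0.0297    ]
pocket {'pixel': [229.0, 201.4], 'score': 0.96} [0.57194186 0.12163428 0.022     ]
washer {'pixel': [166.3, 135.1], 'score': 0.55} [0.48879871 0.05645612 0.022     ]
expect pocket at [223.11168465 177.2950327 ]
```

View pics/w1.png

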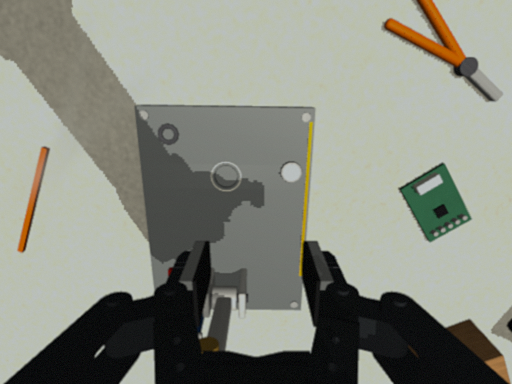

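The wrist picture shows the pocket ring at about (226,176), cell at (291,172) and washer at (168,133). The network's pocket pixel is off, because it marks the whole jig.

```bash
cat >> h.py <<'E'
def blob(c,p,r,lo):  # centroid of bright pixels near p
    g=cv2.cvtColor(c["img"],cv2.COLOR_RGB2GRAY).astype(float);x,y=map(int,p)
    m=g[y-r:y+r+1,x-r:x+r+1]>lo
    ys,xs=np.nonzero(m);hull=cv2.convexHull(np.stack([xs,ys],1).astype(np.int32))
    (a,b),ax,_=cv2.fitEllipse(hull) if len(hull)>5 else ((0,0),0,0)
    return np.array([a+x-r,b+y-r]),ax,m.sum()
E
python3 - <<'E'
from h import *
c=viewer.read_camera("wrist")
g=cv2.cvtColor(c["img"],cv2.COLOR_RGB2GRAY)
print(g[176,205:248],g[172,275:308])
for lo in (110,130,150): print(lo,blob(c,(226,176),19,lo))
for lo in (150,180,200): 
    b=blob(c,(291,172),13,lo);print(lo,b,onz(c,b[0],.0297))
print(onz(c,(226,176.5),.022))
E
```

```text
[ 78  78  78  90 119 112  83  63  60  71  76  79  77  79  88  95 110 119
 125 128 126 125 126 126 126 125 126 126 125 121 109 112 131 162 161 136
 126 127 127 127 128 127 126] [126 128 120 104 109 152 183 190 189 191 189 189 190 189 189 188 189 189
 190 190 189 190 189 180 161 139 126 124 125 137 148 151 145]
110 (array([226.18996048, 166.05535126]), (40.54413604736328, 49.71537399291992), np.int64(794))
130 (array([224.30029106, 175.44957733]), (29.608163833618164, 31.317136764526367), np.int64(137))
150 (array([224.12245941, 174.80884171]), (26.544355392456055, 29.979007720947266), np.int64(77))
150 (array([289.53775406, 172.61064529]), (18.850934982299805, 19.508718490600586), np.int64(299)) [0.5364565  0.19652477 0.0297    ]
180 (array([289.38951778, 172.42045212]), (16.629262924194336, 17.216278076171875), np.int64(229)) [0.53622325 0.19635602 0.0297    ]Traceback (most recent call last):
  File "<stdin>", line 7, in <module>
  File "h.py", line 28, in blob
    (a,b),ax,_=cv2.fitEllipse(hull) if len(hull)>5 else ((0,0),0,0)
                                       ~~~^^^^^^
TypeError: object of type 'NoneType' has no len()
```

```bash
python3 -m crank '[{"delta_rot":[0,0,0],"xyz":[-0.0094,0.0397,0.04],"fingers":-0.1},{"delta_rot":[0,0,0],"xyz":[-0.0094,0.0397,0.09],"fingers":-0.1},{"delta_rot":[0,0,0],"xyz":[-0.0094,0.0397,0.14],"fingers":-0.1},{"delta_rot":[0,0,0],"xyz":[-0.0094,0.0397,0.14],"fingers":-0.1},{"delta_rot":[0,0,0],"xyz":[-0.0094,0.0397,0.14],"fingers":-0.1}]'
python3 - <<'E'
from h import *
p,M,o=tool();print(p)
c=viewer.read_camera("wrist");save(c,"w2.png")
print("tcp px",proj(c,p),"pocket px",proj(c,(.5413,.1169,.022)),"cell px",proj(c,(.5363,.1965,.0297)))
E
```

```text
t: 3.45
eef_pos: [0.5355, 0.1967, 0.0628]
tool_rot: [-0.001, 0.021, 1.0, -0.001]
contact_force: [-0.3, -0.6, 0.5]
gripper_width: 0.55
grasp_force: 0.0
[0.5354977  0.19673288 0.06282571]
tcp px [257.20410717 231.26618026] pocket px [150.31397521 218.31388584] cell px [256.85129993 211.83918817]
```

View pics/w2.png

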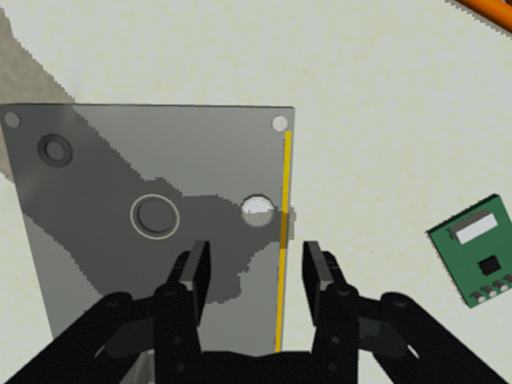

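Fingers straddle the cell's column. The cell is at (257,211) in the wrist view and the pocket ring at (155,217). I descend next and close on it.

```bash
python3 -m crank '[{"delta_rot":[0,0,0],"xyz":[0,0,0.02],"fingers":0.05},{"delta_rot":[0,0,0],"xyz":[0,0,0.034],"fingers":0.15},{"delta_rot":[0,0,0],"xyz":[0,0,0.04],"fingers":0.2},{"delta_rot":[0,0,0],"xyz":[0,0,0.04],"fingers":0.2},{"delta_rot":[0,0,0],"xyz":[0,0,0.04],"fingers":0.7},{"delta_rot":[0,0,0],"xyz":[0,0,0.04],"fingers":0.7},{"delta_rot":[0,0,0],"xyz":[0,0,0.04],"fingers":0.7},{"delta_rot":[0,0,0],"xyz":[0,0,0.04],"fingers":0.7}]' 25
python3 - <<'E'
from h import *
p,M,o=tool();print(p)
c=viewer.read_camera("wrist");save(c,"w3.png")
g=cv2.cvtColor(c["img"],cv2.COLOR_RGB2GRAY)
e=cv2.HoughCircles(g[120:330,60:260],cv2.HOUGH_GRADIENT,1.5,40,param1=80,param2=25,minRadius=20,maxRadius=40)
print(None if e is None else e[0][:4]+[60,120,0])
w=cv2.imread("pics/w2.png",0)
e=cv2.HoughCircles(w[160:270,100:210],cv2.HOUGH_GRADIENT,1.5,40,param1=80,param2=25,minRadius=15,maxRadius=32)
print(e)
print("tcp",proj(c,p),"pocket",proj(c,(.5413,.1169,.022)))
E
```

```text
t: 4.3
eef_pos: [0.5365, 0.1968, 0.0236]
tool_rot: [0.0, 0.022, 1.0, 0.0]
contact_force: [0.2, -0.1, 0.3]
gripper_width: 0.152
grasp_force: 0.0
[0.5365181  0.19678075 0.02364833]
[[129.75       237.75        24.64999962]]
[[[53.25 59.25 22.95]]]
tcp [257.21098734 231.27790755] pocket [129.58563481 242.01337774]
```

View pics/w3.png

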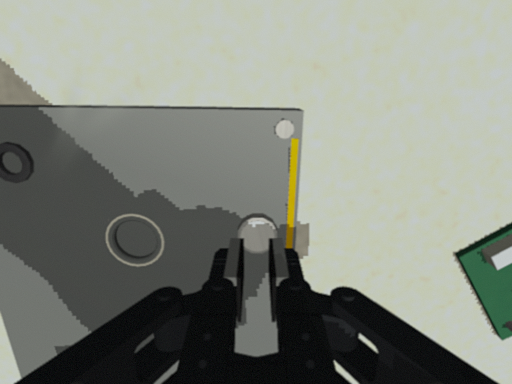

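The fingers closed to 13 mm with no contact, so the tips are still above the cell. The wrist view shows the cell undisturbed at (257,234). I open and go lower in small steps, watching the force.

```bash
python3 -m crank '[{"delta_rot":[0,0,0],"xyz":[0,0,0],"fingers":0.2},{"delta_rot":[0,0,0],"xyz":[0,0,0],"fingers":0.2},{"delta_rot":[0,0,0],"xyz":[0,0,0.002],"fingers":0.2},{"delta_rot":[0,0,0],"xyz":[0,0,0.002],"fingers":0.2}]'
python3 -m crank '[{"delta_rot":[0,0,0],"xyz":[0,0,0.001],"fingers":0.2},{"delta_rot":[0,0,0],"xyz":[0,0,0.001],"fingers":0.2}]'
python3 - <<'E'
from h import *
p,M,o=tool();print(p,o["contact_force"])
c=viewer.read_camera("side");a=proj(c,p);print(a)
x,y=map(int,a);im=c["img"][y-60:y+40,x-60:x+70,::-1]
cv2.imwrite("pics/s2.png",cv2.resize(im,None,fx=6,fy=6,interpolation=cv2.INTER_CUBIC))
E
```

```text
t: 4.75
eef_pos: [0.5361, 0.1966, 0.021]
tool_rot: [-0.0, 0.022, 1.0, -0.0]
contact_force: [-0.0, -1.1, 0.3]
gripper_width: 0.402
grasp_force: 0.0
t: 4.95
eef_pos: [0.5362, 0.1966, 0.0201]
tool_rot: [-0.0, 0.022, 1.0, -0.0]
contact_force: [0.0, -0.6, -0.1]
gripper_width: 0.397
grasp_force: 0.0
[0.53616326 0.1966451  0.02012439] [ 0.0486014  -0.57481675 -0.12126824]
[223.71854176 175.48504962]
```

View pics/s2.png

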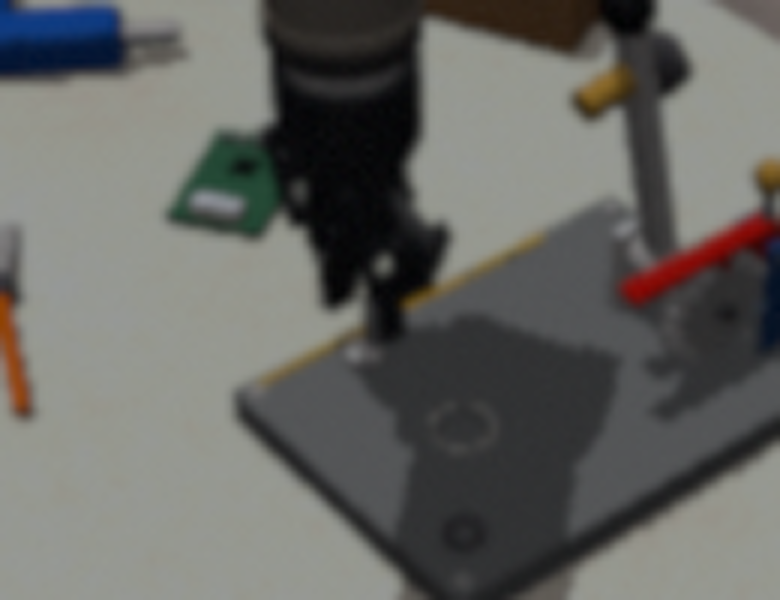

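Both views agree: the fingertips are well above the nominal TCP height, by roughly 2 cm. I keep lowering with force checks.

```bash
python3 -m crank '[{"delta_rot":[0,0,0],"xyz":[0,0,0.003],"fingers":0.2},{"delta_rot":[0,0,0],"xyz":[0,0,0.006],"fingers":0.2}]'
python3 -m crank '[{"delta_rot":[0,0,0],"xyz":[0,0,0.002],"fingers":0.2},{"delta_rot":[0,0,0],"xyz":[0,0,0.002],"fingers":0.2}]'
python3 - <<'E'
from h import *
p,M,o=tool();print(p,o["contact_force"])
c=viewer.read_camera("wrist");im=c["img"][130:330,150:380,::-1];print(proj(c,p))
cv2.imwrite("pics/w4.png",cv2.resize(im,None,fx=3,fy=3))
E
```

```text
t: 5.2
eef_pos: [0.5363, 0.1967, 0.0141]
tool_rot: [0.0, 0.022, 1.0, 0.0]
contact_force: [-0.1, -0.6, -0.2]
gripper_width: 0.397
grasp_force: 0.0
t: 5.4
eef_pos: [0.5359, 0.1965, 0.0118]
tool_rot: [-0.0, 0.022, 1.0, -0.0]
contact_force: [0.4, -0.4, -0.1]
gripper_width: 0.402
grasp_force: 0.0
[0.53590278 0.19653088 0.01178592] [ 0.42333838 -0.44512761 -0.05524049]
[257.18019014 231.15200016]
```

View pics/w4.png

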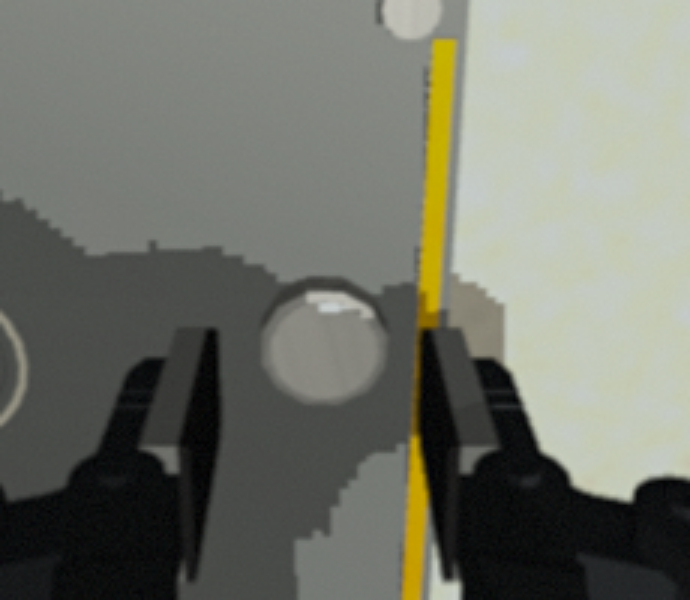

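The cell sits centred between the fingers at crop (324,345). The tips at crop row 328 are still 1–2 cm above the plate, so I keep lowering.

```bash
python3 -m crank '[{"delta_rot":[0,0,0],"xyz":[0,0,0.003],"fingers":0.2},{"delta_rot":[0,0,0],"xyz":[0,0,0.006],"fingers":0.2}]'
python3 -m crank '[{"delta_rot":[0,0,0],"xyz":[0,0,0.002],"fingers":0.2},{"delta_rot":[0,0,0],"xyz":[0,0,0.003],"fingers":0.2}]'
python3 -m crank '[{"delta_rot":[0,0,0],"xyz":[0,0,0.002],"fingers":0.2},{"delta_rot":[0,0,0],"xyz":[0,0,0.002],"fingers":0.2}]'
python3 - <<'E'
from h import *
p,M,o=tool();print(p,o["contact_force"],o["joint_torque"].round(1))
c=viewer.read_camera("side");a=proj(c,(.536,.197,.03))
x,y=map(int,a);A=c["img"][y-35:y+15,x-35:x+35,::-1]
c=viewer.read_camera("wrist");B=c["img"][190:300,180:334,::-1]
cv2.imwrite("pics/b5.png",np.hstack([cv2.resize(A,(400,286),interpolation=cv2.INTER_CUBIC),cv2.resize(B,(400,286))]))
E
```

```text
t: 5.65
eef_pos: [0.5364, 0.1967, 0.0062]
tool_rot: [0.0, 0.022, 1.0, 0.0]
contact_force: [0.3, 1.1, -0.5]
gripper_width: 0.399
grasp_force: 0.0
t: 5.85
eef_pos: [0.5361, 0.1966, 0.003]
tool_rot: [-0.0, 0.022, 1.0, -0.0]
contact_force: [-0.2, -0.2, -0.6]
gripper_width: 0.4
grasp_force: 0.0
t: 6.05
eef_pos: [0.5361, 0.1966, 0.001]
tool_rot: [-0.0, 0.022, 1.0, -0.0]
contact_force: [0.1, -0.2, 0.2]
gripper_width: 0.401
grasp_force: 0.0
[0.53613115 0.19659582 0.0010361 ] [ 0.13842676 -0.15612271  0.17471535] [  0.  -55.1   2.8 -18.1   0.   -0.    0. ]
```

View pics/b5.png

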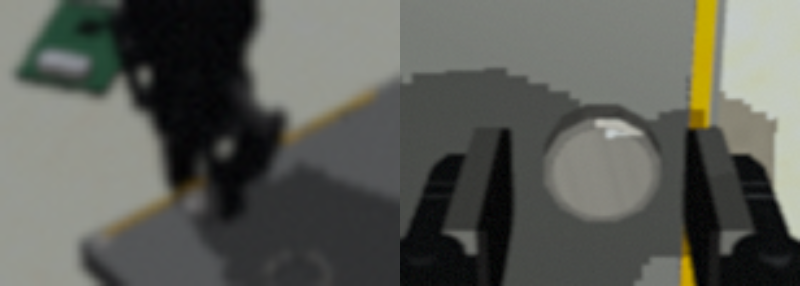

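The cell is centred between the pads at right panel (602,170), and there is still no contact. A little lower, then I try the grip.

```bash
python3 -m crank '[{"delta_rot":[0,0,0],"xyz":[0,0,0.002],"fingers":0.2},{"delta_rot":[0,0,0],"xyz":[0,0,0.003],"fingers":0.2}]'
python3 -m crank '[{"delta_rot":[0,0,0],"xyz":[0,0,0.001],"fingers":0.2},{"delta_rot":[0,0,0],"xyz":[0,0,0.001],"fingers":0.2}]'
python3 -m crank '[{"delta_rot":[0,0,0],"xyz":[0,0,0],"fingers":0.5},{"delta_rot":[0,0,0],"xyz":[0,0,0],"fingers":0.6},{"delta_rot":[0,0,0],"xyz":[0,0,0],"fingers":0.6},{"delta_rot":[0,0,0],"xyz":[0,0,0],"fingers":0.6}]' 25
```

```text
t: 6.35
eef_pos: [0.5363, 0.1967, -0.0018]
tool_rot: [-0.0, 0.022, 1.0, 0.0]
contact_force: [0.6, -0.2, 0.2]
gripper_width: 0.399
grasp_force: 0.0
t: 6.55
eef_pos: [0.5362, 0.1966, -0.0029]
tool_rot: [-0.0, 0.022, 1.0, -0.0]
contact_force: [-0.4, -0.5, 0.1]
gripper_width: 0.404
grasp_force: 0.0
t: 6.95
eef_pos: [0.5363, 0.1967, -0.0026]
tool_rot: [0.0, 0.022, 1.0, 0.0]
contact_force: [-0.4, 0.1, 2.3]
gripper_width: 0.262
grasp_force: 24.5
```

Grip force shows, but 22 mm is less than the cell's diameter, so it may be held at the edge. I regrip lower.

```bash
python3 -m crank '[{"delta_rot":[0,0,0],"xyz":[0,0,0],"fingers":0.2},{"delta_rot":[0,0,0],"xyz":[0,0,0],"fingers":0.2},{"delta_rot":[0,0,0],"xyz":[0,0,0.002],"fingers":0.2},{"delta_rot":[0,0,0],"xyz":[0,0,0.002],"fingers":0.2}]'
python3 -m crank '[{"delta_rot":[0,0,0],"xyz":[0,0,0],"fingers":0.5},{"delta_rot":[0,0,0],"xyz":[0,0,0],"fingers":0.6},{"delta_rot":[0,0,0],"xyz":[0,0,0],"fingers":0.6},{"delta_rot":[0,0,0],"xyz":[0,0,0],"fingers":0.6}]' 25
python3 - <<'E'
from h import *
p,M,o=tool();print(p,o["gripper_width"],o["contact_force"])
c=viewer.read_camera("wrist");save(c,"w6.png")
g=cv2.cvtColor(c["img"],cv2.COLOR_RGB2GRAY)
print(g[225:290,257]);print(g[250,225:290])
for m in cut_out("wrist","cell")[:2]:
    ys,xs=np.nonzero(m["pixels"]);print(m["score"],xs.min(),xs.max(),ys.min(),ys.max(),m["pixel"])
E
```

```text
t: 7.35
eef_pos: [0.5361, 0.1966, -0.005]
tool_rot: [-0.0, 0.022, 1.0, -0.0]
contact_force: [0.0, 0.0, -0.7]
gripper_width: 0.398
grasp_force: 0.0
t: 7.75
eef_pos: [0.5363, 0.1967, -0.0047]
tool_rot: [0.0, 0.022, 1.0, 0.0]
contact_force: [0.2, -0.6, -0.0]
gripper_width: 0.269
grasp_force: 24.5
[ 0.53629532  0.19667583 -0.00469462] 0.2694574740665748 [ 0.2495144  -0.5642466  -0.01333808]
[122 121 122 121 119 122 121 120 122 118  89  67  66  65  59  59  82 107
 112 109 116 127 131 128 130 129 130 129 130 128 129 129 131 130 130 131
 132 133 132 132 132 131 132 131 133 133 133 133 132 133 133 132 135 134
 126 107  98  77  71  73  73  73  73  72  72]
[ 56  58  54  39  17  10   6   2  19  38  55  71  93 107 110 111 118 126
 133 136 135 134 136 135 135 135 134 133 134 130 131 127 129 130 132 130
 131 131 130 129 130 132 132 131 126 114 105 104 105  99  78  57  46  28
  11   9   6   9  21  50  64  64  64  62  64]
0.69 233 278 234 282 [257.1, 257.0]
0.64 0 311 108 383 [130.5, 209.1]
```

```bash
cat > ring.py <<'E'
from h import *
# fit the pocket rim circle by matching a projected ring model to local brightness (white-hat picks the light chamfer)
from scipy.optimize import minimize
def ring(c,x0,lim=.008,r=.01375,mask=None):
    g=cv2.cvtColor(c["img"],cv2.COLOR_RGB2GRAY)
    w=cv2.GaussianBlur(cv2.morphologyEx(g,cv2.MORPH_TOPHAT,np.ones((9,9))).astype(np.float32),(0,0),1)
    th=np.linspace(0,2*np.pi,72)
    def s(v):
        q=np.array([proj(c,(v[0]+r*np.cos(t),v[1]+r*np.sin(t),.022)) for t in th]).astype(np.float32)
        return -np.minimum(cv2.remap(w,q[:,:1],q[:,1:],cv2.INTER_LINEAR),40).mean()
    G=[(s((x0[0]+a,x0[1]+b)),x0[0]+a,x0[1]+b) for a in np.arange(-lim,lim+1e-4,.002) for b in np.arange(-lim,lim+1e-4,.002)]
    b=min(G);m=minimize(s,b[1:],method="Nelder-Mead",options=dict(initial_simplex=[b[1:],(b[1]+.001,b[2]),(b[1],b[2]+.001)],xatol=1e-5))
    return m.x,m.fun
E
python3 - <<'E'
from ring import *
c=viewer.read_camera("wrist")
x,f=ring(c,(.5413,.1169));print(x,f,proj(c,(*x,.022)))
# cell: top rim known; from mask extents
ce=onz(c,(255.5,258.5),.0297);print("cell",ce,onz(c,(257.1,257),.0297))
p,M,o=tool();print("tool-frame shift to pocket from tcp",M.T@(np.array([*x,p[2]])-p))
E
```

```text
[0.54447673 0.11805957] -17.122480392456055 [112.82858349 272.33072951]
cell [0.53455786 0.19578987 0.0297    ] [0.53373818 0.19662747 0.0297    ]
tool-frame shift to pocket from tcp [-1.16162015e-02 -7.81785395e-02 -2.61013340e-06]
```

```bash
python3 -m crank '[{"delta_rot":[0,0,0],"xyz":[-0.001,-0.008,0],"fingers":0.6},{"delta_rot":[0,0,0],"xyz":[-0.002,-0.016,0],"fingers":0.6},{"delta_rot":[0,0,0],"xyz":[-0.003,-0.024,0],"fingers":0.6},{"delta_rot":[0,0,0],"xyz":[-0.004,-0.032,0],"fingers":0.6},{"delta_rot":[0,0,0],"xyz":[-0.005,-0.038,0],"fingers":0.6},{"delta_rot":[0,0,0],"xyz":[-0.006,-0.042,0],"fingers":0.6},{"delta_rot":[0,0,0],"xyz":[-0.006,-0.042,0],"fingers":0.6}]'
python3 - <<'E'
from ring import *
c=viewer.read_camera("wrist");save(c,"w7.png")
x,f=ring(c,(.544,.1175));print(x,f,proj(c,(*x,.022)))
p,M,o=tool();print(p,o["gripper_width"],"shift",M.T@(np.array([*x,p[2]])-p))
for m in cut_out("wrist","cell")[:1]:
    ys,xs=np.nonzero(m["pixels"]);print(m["score"],xs.min(),xs.max(),ys.min(),ys.max(),m["pixel"])
cv2.imwrite("pics/w7.png",cv2.resize(c["img"][190:320,120:310,::-1],None,fx=4,fy=4))
E
```

```text
t: 8.6
eef_pos: [0.5407, 0.1535, -0.0047]
tool_rot: [0.0, 0.022, 1.0, -0.0]
contact_force: [0.2, -0.4, -0.2]
gripper_width: 0.272
grasp_force: 24.5
[0.54079531 0.11563787] -18.53106117248535 [185.79027454 256.61681309]
[ 0.54056173  0.15424232 -0.0046963 ] 0.26629654405340547 shift [-1.93638265e-03 -3.85565559e-02 -4.32001849e-06]
0.78 233 278 235 281 [256.5, 258.0]
```

View pics/w7.png

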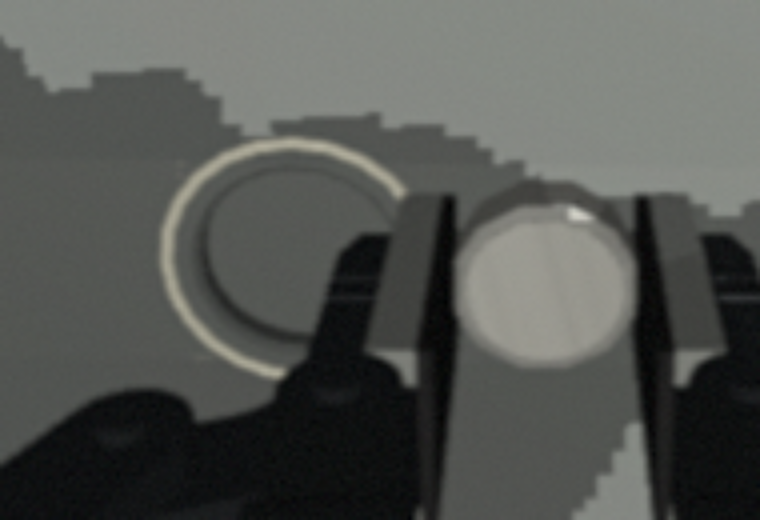

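The cell followed (crop 545,285). The bright ring is a painted mark about 34 mm across around the pocket, not the rim. I refit with free radius.

```bash
python3 - <<'E'
from ring import *
c=viewer.read_camera("wrist");p,M,o=tool()
for r in (.0155,.016,.0165,.017,.0175,.018):
    x,f=ring(c,(.542,.117),.006,r);print(r,x.round(4),round(f,2),proj(c,(*x,.022)).round(1),(M.T@(np.array([*x,p[2]])-p)).round(4))
# cell top face via model: bright disc, same ring fit on edge of grip plane
for q in ((120+545/4,190+285/4),): print("cell top",onz(c,q,.0297), "tcp",p)
E
```

```text
0.0155 [0.5389 0.1179] -21.92 [187.5 253.6] [-0.    -0.037 -0.   ]
0.016 [0.539  0.1185] -24.41 [188.7 253.8] [-0.0001 -0.0364 -0.    ]
0.0165 [0.54   0.1198] -27.29 [191.3 255.3] [-0.0011 -0.0351 -0.    ]
0.017 [0.5395 0.1194] -28.06 [190.4 254.4] [-0.0006 -0.0355 -0.    ]
0.0175 [0.5399 0.1196] -27.59 [191.  255.2] [-0.001  -0.0353 -0.    ]
0.018 [0.5403 0.12  ] -27.09 [191.8 255.8] [-0.0014 -0.0349 -0.    ]
cell top [0.54035983 0.15409049 0.0297    ] tcp [ 0.5404397   0.15491431 -0.00471545]
```

```bash
python3 -m crank '[{"delta_rot":[0,0,0],"xyz":[-0.0003,-0.008,0],"fingers":0.6},{"delta_rot":[0,0,0],"xyz":[-0.0005,-0.016,0],"fingers":0.6},{"delta_rot":[0,0,0],"xyz":[-0.0008,-0.024,0],"fingers":0.6},{"delta_rot":[0,0,0],"xyz":[-0.001,-0.030,0],"fingers":0.6},{"delta_rot":[0,0,0],"xyz":[-0.001,-0.0346,0],"fingers":0.6},{"delta_rot":[0,0,0],"xyz":[-0.001,-0.0346,0],"fingers":0.6},{"delta_rot":[0,0,0],"xyz":[-0.001,-0.0346,0],"fingers":0.6}]'
cat > look.py <<'E'
from ring import *
c=viewer.read_camera("wrist");p,M,o=tool();print(p,o["gripper_width"])
g=cv2.cvtColor(c["img"],cv2.COLOR_RGB2GRAY)
for r in (.0165,.017): 
    x,f=ring(c,(.540,.119),.005,r);print("ring",x.round(4),round(f,1))
for m in cut_out("wrist","cell")[:1]:
    ys,xs=np.nonzero(m["pixels"]);print(xs.min(),xs.max(),ys.min(),ys.max(),m["pixel"])
print(g[225:290,257].tolist())
E
python3 look.py
python3 -m crank '[{"delta_rot":[0,0,0],"xyz":[0,0,0],"fingers":0.35},{"delta_rot":[0,0,0],"xyz":[0,0,0],"fingers":0.3},{"delta_rot":[0,0,0],"xyz":[0,0,0],"fingers":0.3}]'
python3 look.py
```

```text
t: 9.45
eef_pos: [0.5399, 0.1199, -0.0047]
tool_rot: [0.0, 0.022, 1.0, 0.0]
contact_force: [0.6, -0.5, 0.2]
gripper_width: 0.263
grasp_force: 24.5
[ 0.53995457  0.12022775 -0.00469311] 0.26488182015594164
ring [0.5404 0.1201] -19.6
ring [0.5406 0.1198] -23.2
233 279 235 281 [255.9, 259.7]
[231, 173, 144, 147, 145, 127, 143, 146, 112, 96, 84, 81, 81, 85, 80, 79, 104, 135, 140, 138, 144, 158, 160, 161, 159, 158, 159, 158, 158, 160, 159, 160, 160, 161, 161, 161, 162, 163, 163, 164, 164, 163, 163, 163, 164, 163, 163, 165, 164, 163, 163, 163, 164, 164, 154, 130, 137, 177, 173, 115, 84, 87, 89, 92, 90]
t: 9.85
eef_pos: [0.5399, 0.12, -0.0047]
tool_rot: [0.0, 0.022, 1.0, 0.0]
contact_force: [-0.6, -0.1, 0.2]
gripper_width: 0.352
grasp_force: 0.0
[ 0.53992849  0.11997911 -0.00471794] 0.3513668027568764
ring [0.5403 0.1202] -29.8
ring [0.5403 0.1208] -29.9
234 279 232 276 [255.6, 252.0]
[230, 174, 141, 146, 148, 124, 110, 89, 81, 82, 84, 87, 112, 135, 141, 139, 150, 159, 161, 159, 159, 159, 157, 160, 159, 161, 161, 162, 161, 163, 162, 163, 163, 163, 162, 164, 164, 162, 164, 164, 163, 166, 164, 164, 165, 165, 165, 165, 165, 162, 147, 128, 103, 91, 87, 91, 129, 178, 177, 118, 89, 88, 89, 91, 91]
```

```bash
python3 - <<'E'
from h import *
c=viewer.read_camera("wrist");g=cv2.cvtColor(c["img"],cv2.COLOR_RGB2GRAY)
print(g[255,225:292].tolist())
for z in (.0257,.0297): print(z,onz(c,(256.5,256.9),z))
for z in (.0257,.0297): print("size",z,[(proj(c,(.5403,.1203+s*.01225,z))).round(1).tolist() for s in (1,-1)],[(proj(c,(.5403+s*.01225,.1203,z))).round(1).tolist() for s in (1,-1)])
E
python3 -m crank '[{"delta_rot":[0,0,0],"xyz":[0,0,-0.02],"fingers":0.2},{"delta_rot":[0,0,0],"xyz":[0,0,-0.06],"fingers":0.2},{"delta_rot":[0,0,0],"xyz":[0,0,-0.08],"fingers":0.2},{"delta_rot":[0,0,0],"xyz":[0,0,-0.08],"fingers":0.2}]'
python3 - <<'E'
from ring import *
c=viewer.read_camera("wrist");save(c,"w8.png");g=cv2.cvtColor(c["img"],cv2.COLOR_RGB2GRAY)
x,f=ring(c,(.540,.119),.005,.017);print("ring",x,f)
for m in cut_out("wrist","cell")[:1]:
    ys,xs=np.nonzero(m["pixels"]);print(xs.min(),xs.max(),ys.min(),ys.max(),m["pixel"],m["score"])
    for z in (.0257,.0297):print(onz(c,m["pixel"],z))
u,v=map(int,proj(c,(*x,.022)));print(u,v,g[v-22:v+23,u].tolist());print(g[v,u-25:u+26].tolist())
E
```

```text
[9, 25, 62, 87, 94, 94, 84, 73, 70, 97, 121, 129, 136, 154, 165, 165, 164, 162, 162, 164, 164, 165, 167, 165, 165, 163, 165, 166, 164, 165, 164, 164, 165, 161, 159, 159, 161, 162, 163, 160, 160, 159, 159, 159, 160, 160, 162, 162, 160, 160, 156, 142, 134, 126, 112, 94, 84, 69, 70, 67, 46, 20, 9, 9, 8, 16, 15]
0.0257 [0.5396918  0.11950321 0.0257    ]
0.0297 [0.53733229 0.11960259 0.0297    ]
size 0.0257 [[281.9, 257.0], [234.4, 258.8]] [[259.1, 278.2], [257.1, 236.5]]
size 0.0297 [[282.5, 261.1], [233.8, 262.9]] [[259.1, 282.7], [257.1, 240.2]]
t: 10.4
eef_pos: [0.5423, 0.1205, 0.0784]
tool_rot: [0.003, 0.022, 1.0, 0.001]
contact_force: [0.6, 0.0, 0.6]
gripper_width: 0.403
grasp_force: 0.0
ring [0.54070272 0.12022688] -39.97087097167969
240 271 181 212 [256.0, 196.4] 0.87
[0.53876328 0.11997039 0.0257    ]
[0.5373212  0.12002864 0.0297    ]
256 197 [207, 178, 141, 133, 125, 119, 106, 78, 101, 174, 201, 209, 215, 218, 216, 216, 217, 217, 216, 216, 216, 215, 216, 215, 217, 219, 211, 170, 149, 149, 151, 151, 151, 151, 152, 149, 127, 100, 77, 80, 82, 113, 158, 131, 91]
[87, 105, 156, 194, 180, 148, 139, 120, 88, 115, 169, 198, 212, 219, 218, 215, 216, 217, 216, 217, 216, 216, 216, 217, 216, 216, 216, 216, 217, 216, 217, 216, 215, 216, 217, 217, 216, 209, 198, 179, 143, 107, 96, 106, 129, 137, 149, 191, 208, 181, 145]
```

Cell is seated: its top-face edges match z = 25.7 mm and it is centred in the ring. Next, the rod.

```bash
python3 -m crank '[{"delta_rot":[0,0,0],"xyz":[0.004,-0.02,-0.045],"fingers":0.2},{"delta_rot":[0,0,0],"xyz":[0.009,-0.065,-0.08],"fingers":0.2},{"delta_rot":[0,0,0],"xyz":[0.013,-0.114,-0.08],"fingers":0.2},{"delta_rot":[0,0,0],"xyz":[0.018,-0.163,-0.08],"fingers":0.2},{"delta_rot":[0,0,1],"xyz":[0.022,-0.212,-0.08],"fingers":0.2},{"delta_rot":[0,0,2],"xyz":[0.027,-0.261,-0.08],"fingers":0.2},{"delta_rot":[0,0,3],"xyz":[0.031,-0.31,-0.08],"fingers":0.2},{"delta_rot":[0,0,4.7],"xyz":[0.036,-0.359,-0.08],"fingers":0.2},{"delta_rot":[0,0,4.7],"xyz":[0.041,-0.408,-0.08],"fingers":0.2},{"delta_rot":[0,0,4.7],"xyz":[0.0463,-0.455,-0.08],"fingers":0.2}]'
python3 -m crank '[{"delta_rot":[0,0,0],"xyz":[0,-0.006,0.03],"fingers":0.2},{"delta_rot":[0,0,0],"xyz":[0,-0.006,0.06],"fingers":0.2},{"delta_rot":[0,0,0],"xyz":[0,-0.006,0.06],"fingers":0.2}]'
cat > rod.py <<'E'
from h import *
c=viewer.read_camera("wrist");p,M,o=tool();print(p,o["tool_rot"])
hsv=cv2.cvtColor(c["img"],cv2.COLOR_RGB2HSV)
m=cv2.inRange(hsv,(5,150,90),(20,255,255));n,l,st,ce=cv2.connectedComponentsWithStats(m)
for i in sorted(range(1,n),key=lambda i:-st[i,4])[:3]:
    ys,xs=np.nonzero(l==i);vx,vy,x0,y0=cv2.fitLine(np.stack([xs,ys],1).astype(np.float32),cv2.DIST_L2,0,.01,.01).ravel()
    print(st[i],[onz(c,(x0+k*vx,y0+k*vy),.014).round(4).tolist() for k in (-40,0,40)],onz(c,(xs[ys.argmin()],ys.min()),.014).round(4),onz(c,(xs[ys.argmax()],ys.max()),.014).round(4))
E
python3 rod.py
```

```text
t: 11.5
eef_pos: [0.4724, -0.3343, 0.1537]
tool_rot: [-0.001, 0.063, 0.998, 0.0]
contact_force: [0.9, -0.1, -0.0]
gripper_width: 0.4
grasp_force: 0.0
t: 11.8
eef_pos: [0.4692, -0.3368, 0.0902]
tool_rot: [-0.005, 0.063, 0.998, 0.002]
contact_force: [0.2, 0.1, -0.6]
gripper_width: 0.398
grasp_force: 0.0
[ 0.47085253 -0.33734097  0.09252104] [-0.00306617  0.06286726  0.99801631  0.00132343]
[ 251  112   13  227 2671] [[0.534, -0.345, 0.014], [0.4949, -0.34, 0.014], [0.4591, -0.3355, 0.014]] [ 0.4038 -0.3329  0.014 ] [ 0.6212 -0.3598  0.014 ]
[437 210  75 115 881] [[0.604, -0.1624, 0.014], [0.5692, -0.1445, 0.014], [0.537, -0.1278, 0.014]] [ 0.5139 -0.1191  0.014 ] [ 0.6288 -0.1759  0.014 ]
```

```bash
python3 -m crank '[{"delta_rot":[0,0,0],"xyz":[0,0,0.04],"fingers":0.4},{"delta_rot":[0,0,0],"xyz":[0,0,0.08],"fingers":0.4},{"delta_rot":[0,0,0],"xyz":[0,0,0.1],"fingers":0.4},{"delta_rot":[0,0,0],"xyz":[0,0,0.1],"fingers":0.4},{"delta_rot":[0,0,0],"xyz":[0,0,0.1],"fingers":0.4}]'
python3 -m crank '[{"delta_rot":[0,0,0],"xyz":[0,0,0.004],"fingers":0.4},{"delta_rot":[0,0,0],"xyz":[0,0,0.006],"fingers":0.4},{"delta_rot":[0,0,0],"xyz":[0,0,0.006],"fingers":0.4}]'
python3 rod.py
```

```text
t: 12.35
eef_pos: [0.474, -0.3389, -0.0035]
tool_rot: [0.0, 0.062, 0.998, -0.0]
contact_force: [-0.3, -0.8, -0.0]
gripper_width: 0.297
grasp_force: 0.0
t: 12.65
eef_pos: [0.4736, -0.3388, -0.01]
tool_rot: [0.001, 0.063, 0.998, -0.0]
contact_force: [-0.4, -0.9, 0.7]
gripper_width: 0.299
grasp_force: 0.0
[ 0.47345379 -0.33879384 -0.01009622] [ 4.34173825e-04  6.27716642e-02  9.98027809e-01 -1.45755183e-04]
[ 251  116   22  241 4567] [[0.4855, -0.3388, 0.014], [0.4616, -0.3357, 0.014], [0.4397, -0.333, 0.014]] [ 0.4034 -0.3326  0.014 ] [ 0.5454 -0.3512  0.014 ]
```

```bash
python3 -m crank '[{"delta_rot":[0,0,0],"xyz":[0,0.0015,0.003],"fingers":0.4},{"delta_rot":[0,0,0],"xyz":[0,0.0015,0.006],"fingers":0.4},{"delta_rot":[0,0,0],"xyz":[0,0.0015,0.006],"fingers":0.4}]'
python3 -m crank '[{"delta_rot":[0,0,0],"xyz":[0,0,0.002],"fingers":0.4},{"delta_rot":[0,0,0],"xyz":[0,0,0.003],"fingers":0.4},{"delta_rot":[0,0,0],"xyz":[0,0,0.003],"fingers":0.4}]'
python3 -m crank '[{"delta_rot":[0,0,0],"xyz":[0,0,0.001],"fingers":0.4},{"delta_rot":[0,0,0],"xyz":[0,0,0.0015],"fingers":0.4},{"delta_rot":[0,0,0],"xyz":[0,0,0.0015],"fingers":0.4}]'
```

```text
t: 13.0
eef_pos: [0.4729, -0.3368, -0.0172]
tool_rot: [-0.0, 0.063, 0.998, 0.0]
contact_force: [0.2, 0.6, -0.5]
gripper_width: 0.298
grasp_force: 0.0
t: 13.3
eef_pos: [0.4731, -0.3372, -0.0199]
tool_rot: [-0.0, 0.063, 0.998, 0.0]
contact_force: [-0.0, 0.3, -0.1]
gripper_width: 0.301
grasp_force: 0.0
t: 13.6
eef_pos: [0.4732, -0.3371, -0.0213]
tool_rot: [-0.0, 0.063, 0.998, 0.0]
contact_force: [-0.2, 0.3, 0.6]
gripper_width: 0.302
grasp_force: 0.0
```

```bash
python3 -m crank '[{"delta_rot":[0,0,0],"xyz":[0,0,0],"fingers":0.7},{"delta_rot":[0,0,0],"xyz":[0,0,0],"fingers":0.9},{"delta_rot":[0,0,0],"xyz":[0,0,0],"fingers":0.95},{"delta_rot":[0,0,0],"xyz":[0,0,0],"fingers":0.95}]' 60
python3 -m crank '[{"delta_rot":[0,0,0],"xyz":[0,0,-0.02],"fingers":1},{"delta_rot":[0,0,0],"xyz":[0,0,-0.06],"fingers":1},{"delta_rot":[0,0,0],"xyz":[0,0,-0.1],"fingers":1},{"delta_rot":[0,0,0],"xyz":[0,0,-0.1],"fingers":1},{"delta_rot":[0,0,0],"xyz":[0,0,-0.1],"fingers":1}]' 60
python3 - <<'E'
from h import *
p,M,o=tool();print(p,o["gripper_width"])
c=viewer.read_camera("wrist");save(c,"w9.png")
hsv=cv2.cvtColor(c["img"],cv2.COLOR_RGB2HSV)
m=cv2.inRange(hsv,(5,150,60),(20,255,255));n,l,st,ce=cv2.connectedComponentsWithStats(m)
for i in sorted(range(1,n),key=lambda i:-st[i,4])[:3]: print(st[i],ce[i])
cs=[c];ps=[]
for nm in ("top","side"):
    d=viewer.read_camera(nm);h=cv2.cvtColor(d["img"],cv2.COLOR_RGB2HSV);mm=cv2.inRange(h,(5,150,60),(20,255,255))
    n,l,st,ce=cv2.connectedComponentsWithStats(mm);a=proj(d,p+[0,0,.03]);print(nm,a)
    for i in sorted(range(1,n),key=lambda i:-st[i,4])[:6]:
        if np.hypot(*(ce[i]-a))<70:
            ys,xs=np.nonzero(l==i);print(st[i],ce[i].round(1),(xs[ys.argmin()],ys.min()),(xs[ys.argmax()],ys.max()),(xs.min(),ys[xs.argmin()]),(xs.max(),ys[xs.argmax()]))
E
```

```text
t: 14.0
eef_pos: [0.4734, -0.3372, -0.021]
tool_rot: [0.0, 0.063, 0.998, -0.0]
contact_force: [-2.0, 0.7, 4.1]
gripper_width: 0.092
grasp_force: 59.4
t: 14.5
eef_pos: [0.4738, -0.3374, 0.0795]
tool_rot: [0.001, 0.063, 0.998, -0.0]
contact_force: [0.3, 0.2, -0.4]
gripper_width: 0.091
grasp_force: 59.0
[ 0.47382723 -0.33738355  0.07952885] 0.09066996761114818
[ 245  119   23  239 4705] [255.93942614 230.98129649]
[ 441  219   71  109 1261] [478.62093577 275.47501983]
[ 57 240   1   1   1] [ 57. 240.]
top [349.53603699 195.38198809]
[349 151   6  32 112] [351.4 166.3] (np.int64(351), np.int64(151)) (np.int64(349), np.int64(182)) (np.int64(349), np.int64(176)) (np.int64(354), np.int64(151))
[276 153  20  38  54] [285.5 171.6] (np.int64(294), np.int64(153)) (np.int64(276), np.int64(190)) (np.int64(276), np.int64(190)) (np.int64(295), np.int64(153))
side [343.47991735 270.26955101]
[321 269  21  17 116] [331.1 277.2] (np.int64(339), np.int64(269)) (np.int64(322), np.int64(285)) (np.int64(321), np.int64(282)) (np.int64(341), np.int64(269))
[366 241  20  16  95] [374.1 248.5] (np.int64(383), np.int64(241)) (np.int64(366), np.int64(256)) (np.int64(366), np.int64(251)) (np.int64(385), np.int64(242))
[280 224  47  12  68] [302.8 229.5] (np.int64(326), np.int64(224)) (np.int64(280), np.int64(235)) (np.int64(280), np.int64(234)) (np.int64(326), np.int64(224))
```

```bash
python3 - <<'E'
from h import *
t=viewer.read_camera("top");s=viewer.read_camera("side");w=viewer.read_camera("wrist")
tip=tri([t,s],[(352.5,151),(384.5,242)]);print("far tip",tip, "near",tri([w,s],[(255,119),(321.5,283)]))
p,M,o=tool();print(p)
# pawl end from top+side networks/colour
for c,n in ((t,"top"),(s,"side")):
    h=cv2.cvtColor(c["img"],cv2.COLOR_RGB2HSV);m=cv2.inRange(h,(0,160,90),(4,255,255))|cv2.inRange(h,(174,160,90),(180,255,255))
    k,l,st,ce=cv2.connectedComponentsWithStats(m);e=proj(c,(.612,.0717,.103));print(n,"expected end",e,"pivot",proj(c,(.7112,.067,.088)))
    for i in range(1,k):
        if st[i,4]>15 and np.hypot(*(ce[i]-e))<50:
            ys,xs=np.nonzero(l==i);print(st[i],"lowest",xs[ys==ys.max()].mean(),ys.max(),"left",xs.min(),ys[xs==xs.min()].mean())
E
```

```text
far tip [ 0.6219129  -0.35409738  0.10826111] near [ 0.40192568 -0.32844987  0.11923028]
[ 0.47254445 -0.33677731  0.07760618]
top expected end [225.05683162 157.73992797] pivot [226.19559905 129.38530066]
[223 129   6  28 123] lowest 225.5 156 left 223 151.4
side expected end [267.18871508 164.79393989] pivot [290.09743389 155.46963237]
[267 151  25  15  97] lowest 269.0 165 left 267 163.0
```

Rod tip and pawl end both agree with expectation. I carry the rod to the right side of the pawl.

```bash
python3 -m crank '[{"delta_rot":[0,0,0],"xyz":[0.004,0.03,0],"fingers":1},{"delta_rot":[0,0,-1],"xyz":[0.008,0.075,0],"fingers":1},{"delta_rot":[0,0,-2],"xyz":[0.012,0.12,0],"fingers":1},{"delta_rot":[0,0,-3],"xyz":[0.016,0.165,0],"fingers":1},{"delta_rot":[0,0,-4.7],"xyz":[0.021,0.21,0],"fingers":1},{"delta_rot":[0,0,-4.7],"xyz":[0.026,0.255,0],"fingers":1},{"delta_rot":[0,0,-4.7],"xyz":[0.0312,0.29,0.01],"fingers":1},{"delta_rot":[0,0,-4.7],"xyz":[0.0312,0.3156,0.02],"fingers":1},{"delta_rot":[0,0,-4.7],"xyz":[0.0312,0.3156,0.027],"fingers":1},{"delta_rot":[0,0,-4.7],"xyz":[0.0312,0.3156,0.027],"fingers":1}]'
cat > st.py <<'E'
from h import *
p,M,o=tool();print("tcp",p.round(4),"w",o["gripper_width"],o["contact_force"].round(1))
t=viewer.read_camera("top");s=viewer.read_camera("side")
L=.150
tip=p+M@np.array([-L,0,-.030]);near=p+M@np.array([.069,0,-.03]);print("tip model",tip.round(4))
for c,n in ((t,"top"),(s,"side")):
    h=cv2.cvtColor(c["img"],cv2.COLOR_RGB2HSV)
    m=cv2.inRange(h,(5,150,60),(20,255,255));k,l,stt,ce=cv2.connectedComponentsWithStats(m);e=proj(c,tip);print(n,"tip exp",e.round(1),"pawl exp",proj(c,(.613,.0717,.101)).round(1))
    for i in range(1,k):
        ys,xs=np.nonzero(l==i)
        d=np.hypot(xs-e[0],ys-e[1])
        if stt[i,4]>12 and d.min()<15: print(" rod",stt[i],"right",xs.max(),ys[xs==xs.max()].mean(),"top",xs[ys==ys.min()].mean(),ys.min())
    m=cv2.inRange(h,(0,160,90),(4,255,255))|cv2.inRange(h,(174,160,90),(180,255,255));k,l,stt,ce=cv2.connectedComponentsWithStats(m);e=proj(c,(.66,.07,.103))
    for i in range(1,k):
        if stt[i,4]>12 and np.hypot(*(ce[i]-e))<60: ys,xs=np.nonzero(l==i);print(" pawl",stt[i],"low",xs[ys==ys.max()].mean(),ys.max())
E
python3 st.py
```

```text
t: 15.8
eef_pos: [0.4809, -0.0199, 0.0506]
tool_rot: [-0.001, 0.021, 1.0, -0.0]
contact_force: [0.2, -0.0, -0.1]
gripper_width: 0.093
grasp_force: 59.0
tcp [ 0.4809 -0.0199  0.0506] w 0.09280320022870928 [ 0.2 -0.  -0.1]
tip model [ 0.6308 -0.0262  0.0802]
top tip exp [254.4 152.4] pawl exp [225.1 157.5]
 rod [253 152   3  21  48] right 255 161.5 top 254.5 152
 pawl [223 129   6  28 124] low 225.5 156
side tip exp [293.8 183.4] pawl exp [267.4 165.1]
 rod [275 182  21  14  93] right 295 183.5 top 293.0 182
 pawl [272 151  20  12  71] low 273.0 162
```

```bash
python3 -m crank '[{"delta_rot":[0,0,0],"xyz":[0.001,0.03,0],"fingers":1},{"delta_rot":[0,0,0],"xyz":[0.002,0.06,0],"fingers":1},{"delta_rot":[0,0,0],"xyz":[0.003,0.085,0],"fingers":1},{"delta_rot":[0,0,0],"xyz":[0.003,0.097,0],"fingers":1},{"delta_rot":[0,0,0],"xyz":[0.003,0.097,0],"fingers":1},{"delta_rot":[0,0,0],"xyz":[0.003,0.097,0],"fingers":1}]'
python3 st.py
```

```text
t: 16.5
eef_pos: [0.4832, 0.0752, 0.0519]
tool_rot: [0.0, 0.023, 1.0, -0.0]
contact_force: [-0.3, -0.0, 0.0]
gripper_width: 0.091
grasp_force: 59.0
tcp [0.4832 0.0752 0.0519] w 0.09118243277364675 [-0.3 -0.   0. ]
tip model [0.633  0.0684 0.0819]
top tip exp [226.4 152.5] pawl exp [225.1 157.5]
 rod [225 157   3  12  36] right 227 162.5 top 226.0 157
 pawl [223 129   6  28 123] low 225.5 156
side tip exp [272.5 167.4] pawl exp [267.4 165.1]
 rod [241 165  32  22 119] right 272 167.0 top 270.5 165
 pawl [267 151  25  14  91] low 268.5 164
```

Rod is under the pawl end and in line with it. Now I lift along the arc.

```bash
python3 -m crank '[{"delta_rot":[0,0,0],"xyz":[0,-0.001,-0.008],"fingers":1},{"delta_rot":[0,0,0],"xyz":[0,-0.001,-0.016],"fingers":1},{"delta_rot":[0,0,0],"xyz":[-0.002,-0.001,-0.024],"fingers":1},{"delta_rot":[0,0,0],"xyz":[-0.005,-0.001,-0.032],"fingers":1},{"delta_rot":[0,0,0],"xyz":[-0.009,-0.001,-0.04],"fingers":1},{"delta_rot":[0,0,0],"xyz":[-0.013,-0.001,-0.048],"fingers":1},{"delta_rot":[0,0,0],"xyz":[-0.02,-0.001,-0.057],"fingers":1},{"delta_rot":[0,0,0],"xyz":[-0.026,-0.001,-0.063],"fingers":1},{"delta_rot":[0,0,0],"xyz":[-0.032,-0.001,-0.069],"fingers":1},{"delta_rot":[0,0,0],"xyz":[-0.04,-0.001,-0.074],"fingers":1}]'
python3 st.py
```

```text
t: 17.6
eef_pos: [0.5235, 0.0741, 0.1262]
tool_rot: [-0.0, 0.022, 1.0, 0.0]
contact_force: [0.6, -1.2, -0.8]
gripper_width: 0.094
grasp_force: 59.0
tcp [0.5235 0.0741 0.1262] w 0.09411494948759411 [ 0.6 -1.2 -0.8]
tip model [0.6734 0.0676 0.1562]
top tip exp [224.6 136.4] pawl exp [225.1 157.5]
 rod [223 136   3  13  39] right 225 142.0 top 224.0 136
side tip exp [283.  143.5] pawl exp [267.4 165.1]
 rod [252 142  32  19 124] right 283 142.5 top 282.0 142
```

```bash
python3 -m crank '[{"delta_rot":[0,0,0],"xyz":[-0.008,0,-0.004],"fingers":1},{"delta_rot":[0,0,0],"xyz":[-0.016,0,-0.007],"fingers":1},{"delta_rot":[0,0,0],"xyz":[-0.022,0,-0.009],"fingers":1},{"delta_rot":[0,0,0],"xyz":[-0.01,0,-0.012],"fingers":1},{"delta_rot":[0,0,0],"xyz":[0.01,0,-0.012],"fingers":1},{"delta_rot":[0,0,0],"xyz":[0.03,0,-0.012],"fingers":1}]'
python3 - <<'E'
from h import *
p,M,o=tool();print(p)
for n in ("top","side"):
    c=viewer.read_camera(n)
    h=cv2.cvtColor(c["img"],cv2.COLOR_RGB2HSV)
    m=cv2.inRange(h,(0,140,60),(4,255,255))|cv2.inRange(h,(174,140,60),(180,255,255));k,l,stt,ce=cv2.connectedComponentsWithStats(m)
    for i in range(1,k):
        if stt[i,4]>6: print(n,stt[i],ce[i].round(1))
    for a in (0,.8,1.5,2.2): print(a,[proj(c,(.711-r*np.cos(a)+.011*np.sin(a),.067,.088+r*np.sin(a)+.011*np.cos(a))).round(0).tolist() for r in (.02,.1)])
    A=c["img"]; e=proj(c,(.66,.08,.12)).astype(int); np.save(f"/tmp/{n}.npy",A[e[1]-50:e[1]+50,e[0]-65:e[0]+65,::-1])
E
python3 -c "
import numpy as np,cv2
cv2.imwrite('pics/tb.png',np.hstack([cv2.resize(np.load(f'/tmp/{n}.npy'),(400,308),interpolation=cv2.INTER_CUBIC) for n in ('top','side')]))"
```

```text
t: 18.3
eef_pos: [0.4917, 0.0753, 0.1376]
tool_rot: [-0.0, 0.022, 1.0, -0.0]
contact_force: [-0.3, -0.0, -0.2]
gripper_width: 0.092
grasp_force: 59.0
[0.49169464 0.07533138 0.13764992]
top [224 103   6  29 120] [226.2 118. ]
top [392 166   9  27 165] [395.7 179.3]
top [421 243   5   6  22] [423.3 245.1]
0 [[226.0, 135.0], [227.0, 158.0]]
0.8 [[226.0, 130.0], [225.0, 143.0]]
1.5 [[226.0, 125.0], [224.0, 122.0]]
2.2 [[226.0, 123.0], [224.0, 104.0]]
side [287 129  22  29  99] [298.7 143.3]
side [400 312  27  33 358] [413.3 327.8]
0 [[286.0, 156.0], [268.0, 167.0]]
0.8 [[289.0, 151.0], [278.0, 144.0]]
1.5 [[293.0, 149.0], [293.0, 130.0]]
2.2 [[295.0, 150.0], [306.0, 128.0]]
```

The pawl lies fully back: in both cameras it matches 2.2 rad. Now I return the rod to its place.

```bash
python3 -m crank '[{"delta_rot":[0,0,0],"xyz":[0,-0.04,0],"fingers":1},{"delta_rot":[0,0,0],"xyz":[0,-0.085,0],"fingers":1},{"delta_rot":[0,0,1],"xyz":[0,-0.13,0],"fingers":1},{"delta_rot":[0,0,2],"xyz":[0,-0.175,0],"fingers":1},{"delta_rot":[0,0,3],"xyz":[0,-0.22,0.01],"fingers":1},{"delta_rot":[0,0,4.7],"xyz":[0,-0.265,0.02],"fingers":1},{"delta_rot":[0,0,4.7],"xyz":[0,-0.31,0.035],"fingers":1},{"delta_rot":[0,0,4.7],"xyz":[0,-0.355,0.05],"fingers":1},{"delta_rot":[0,0,4.7],"xyz":[0,-0.395,0.065],"fingers":1},{"delta_rot":[0,0,4.7],"xyz":[0,-0.413,0.08],"fingers":1}]'
python3 -m crank '[{"delta_rot":[0,0,0],"xyz":[0,0,0.03],"fingers":1},{"delta_rot":[0,0,0],"xyz":[0,0,0.055],"fingers":1},{"delta_rot":[0,0,0],"xyz":[0,0,0.065],"fingers":1},{"delta_rot":[0,0,0],"xyz":[0,0,0.065],"fingers":1},{"delta_rot":[0,0,0],"xyz":[0,0,0.065],"fingers":1}]'
```

```text
t: 19.4
eef_pos: [0.4741, -0.3422, 0.0575]
tool_rot: [0.0, 0.065, 0.998, -0.001]
contact_force: [0.2, 0.4, 0.1]
gripper_width: 0.087
grasp_force: 59.0
t: 19.9
eef_pos: [0.4757, -0.3375, -0.0064]
tool_rot: [0.0, 0.063, 0.998, -0.0]
contact_force: [0.5, 0.6, -0.4]
gripper_width: 0.088
grasp_force: 59.0
```

Lower 14 mm more to contact, with a force check.

```bash
python3 -m crank '[{"delta_rot":[0,0,0],"xyz":[0,0,0.005],"fingers":1},{"delta_rot":[0,0,0],"xyz":[0,0,0.01],"fingers":1},{"delta_rot":[0,0,0],"xyz":[0,0,0.0135],"fingers":1},{"delta_rot":[0,0,0],"xyz":[0,0,0.0135],"fingers":1}]'
python3 -m crank '[{"delta_rot":[0,0,0],"xyz":[0,0,0.001],"fingers":1},{"delta_rot":[0,0,0],"xyz":[0,0,0.001],"fingers":1}]'
```

```text
t: 20.3
eef_pos: [0.4751, -0.3371, -0.0208]
tool_rot: [0.0, 0.063, 0.998, 0.0]
contact_force: [-0.2, 0.8, -0.4]
gripper_width: 0.09
grasp_force: 59.1
t: 20.5
eef_pos: [0.4751, -0.3372, -0.021]
tool_rot: [0.0, 0.063, 0.998, 0.0]
contact_force: [-1.9, 1.2, 7.1]
gripper_width: 0.092
grasp_force: 59.9
```

```bash
python3 -m crank '[{"delta_rot":[0,0,0],"xyz":[0,0,-0.001],"fingers":0.5},{"delta_rot":[0,0,0],"xyz":[0,0,-0.001],"fingers":0.35},{"delta_rot":[0,0,0],"xyz":[0,0,-0.001],"fingers":0.35},{"delta_rot":[0,0,0],"xyz":[0,0,-0.02],"fingers":0.35},{"delta_rot":[0,0,0],"xyz":[0,0,-0.06],"fingers":0.3},{"delta_rot":[0,0,0],"xyz":[0,0,-0.11],"fingers":0.2},{"delta_rot":[0,0,0],"xyz":[0,0,-0.16],"fingers":0},{"delta_rot":[0,0,0],"xyz":[0,0,-0.21],"fingers":0},{"delta_rot":[0,0,0],"xyz":[0,0,-0.26],"fingers":-0.1},{"delta_rot":[0,0,0],"xyz":[0,0,-0.31],"fingers":-0.1}]'
python3 rod.py
python3 - <<'E'
from h import *
cs=[];ps=[];P=[]
for n in ("top","side"):
    c=viewer.read_camera(n);g=c["img"].max(2);e=proj(c,(.643,.116,.24));print(n,e.round(1))
    r=[x for x in search_frame(n,"probe_ball")[:4]];print([(x["pixel"],round(x["score"],2)) for x in r])
    x,y=map(int,e.round());m=(g[y-12:y+13,x-12:x+13]<45).astype(np.uint8)
    k,l,st,ce=cv2.connectedComponentsWithStats(m)
    for i in range(1,k):
        if st[i,4]>10: print(st[i],ce[i]+[x-12,y-12])
E
```

```text
t: 21.5
eef_pos: [0.4745, -0.337, 0.2904]
tool_rot: [0.0, 0.063, 0.998, 0.0]
contact_force: [1.1, 0.2, -0.8]
gripper_width: 0.555
grasp_force: 0.0
[ 0.47795942 -0.33973143  0.29937525] [ 0.0061252   0.06315699  0.99798174 -0.00247579]
[253  98   7 143 997] [[0.4481, -0.3346, 0.014], [0.5065, -0.342, 0.014], [0.57, -0.3501, 0.014]] [ 0.4056 -0.332   0.014 ] [ 0.6229 -0.3601  0.014 ]
[370 143  50  90 421] [[0.6166, -0.1652, 0.014], [0.561, -0.1367, 0.014], [0.5095, -0.11, 0.014]] [ 0.497  -0.1063  0.014 ] [ 0.6324 -0.1727  0.014 ]
[  0 129  18  36  72] [[0.3724, -0.705, 0.014], [0.4252, -0.6998, 0.014], [0.4818, -0.6944, 0.014]] [ 0.4003 -0.7018  0.014 ] [ 0.4532 -0.6975  0.014 ]
top [206.5 141.4]
[([208.2, 137.2], 0.7), ([226.2, 117.3], 0.47)]
[ 8  3 11 12 89] [207.92134831 137.83146067]
side [265.7 117.5]
[([255.9, 178.6], 0.68), ([268.2, 140.9], 0.6), ([126.8, 201.5], 0.59), ([300.6, 139.7], 0.43)]
[  4   0  14  16 120] [264.13333333 114.65      ]
[18 18  5  6 22] [273.72727273 126.31818182]
```

```bash
python3 - <<'E'
from h import *
t=viewer.read_camera("top");s=viewer.read_camera("side")
b=tri([t,s],[(207.7,138),(267.5,115.8)]);print(b)
from scipy.optimize import least_squares
H=np.array([.6798,.1138,.062]);ax=np.array([.999,-.0442,0])
f=lambda a:H-.182*np.cos(a)*ax+np.array([0,0,.182*np.sin(a)])
r=least_squares(lambda v:np.concatenate([proj(t,f(v[0]))-(207.7,138),proj(s,f(v[0]))-(267.5,115.8)]),[1.36]);print(r.x,r.fun,f(r.x[0]))
p,M,o=tool();print(p,o["tool_rot"],"shift to 0.29 above ball-xy", M.T@((f(r.x[0])-p)*[1,1,0]))
E
```

```text
[0.65080521 0.11326889 0.2439197 ]
[1.4166887] [-0.98794925  0.3619472   0.59118447  0.16011596] [0.65189123 0.1150348  0.2418431 ]
[ 0.47418336 -0.33643728  0.28641349] [-1.51247052e-03  6.27047532e-02  9.98030756e-01  6.60541287e-04] shift to 0.29 above ball-xy [-1.19803112e-01  4.70164139e-01  1.59115520e-04]
```

```bash
python3 -m crank '[{"delta_rot":[0,0,0],"xyz":[-0.01,0.04,0],"fingers":-0.1},{"delta_rot":[0,0,-1],"xyz":[-0.022,0.086,0],"fingers":-0.1},{"delta_rot":[0,0,-2],"xyz":[-0.034,0.133,0],"fingers":-0.1},{"delta_rot":[0,0,-3],"xyz":[-0.046,0.18,0],"fingers":-0.1},{"delta_rot":[0,0,-4.7],"xyz":[-0.058,0.227,0],"fingers":-0.1},{"delta_rot":[0,0,-4.7],"xyz":[-0.07,0.274,0],"fingers":-0.1},{"delta_rot":[0,0,-4.7],"xyz":[-0.082,0.32,0],"fingers":-0.1},{"delta_rot":[0,0,-4.7],"xyz":[-0.094,0.367,0],"fingers":-0.1},{"delta_rot":[0,0,-4.7],"xyz":[-0.106,0.414,0],"fingers":-0.1},{"delta_rot":[0,0,-4.7],"xyz":[-0.117,0.455,0],"fingers":-0.1}]'
python3 -m crank '[{"delta_rot":[0,0,0],"xyz":[-0.003,0.013,0],"fingers":-0.1},{"delta_rot":[0,0,0],"xyz":[-0.003,0.013,0],"fingers":-0.1},{"delta_rot":[0,0,0],"xyz":[-0.003,0.013,0],"fingers":-0.1}]'
python3 - <<'E'
from h import *
c=viewer.read_camera("wrist");save(c,"w10.png");p,M,o=tool();print(p)
e=proj(c,(.651,.1145,.243));print("exp ball",e,proj(c,(.651,.1145+.015,.243)))
g=c["img"].max(2);x,y=map(int,e);m=(g[y-45:y+46,x-45:x+46]<40).astype(np.uint8);k,l,st,ce=cv2.connectedComponentsWithStats(m)
for i in range(1,k):
    if st[i,4]>60: print(st[i]+[x-45,y-45,0,0,0],ce[i]+[x-45,y-45])
for q in search_frame("wrist","probe_ball")[:3]: print(q,onz(c,q["pixel"],.243))
E
```

```text
t: 22.85
eef_pos: [0.6477, 0.1024, 0.286]
tool_rot: [-0.002, 0.021, 1.0, -0.0]
contact_force: [0.7, 0.3, 0.3]
gripper_width: 0.552
grasp_force: 0.0
t: 23.15
eef_pos: [0.6511, 0.1104, 0.2871]
tool_rot: [-0.001, 0.023, 1.0, -0.001]
contact_force: [-0.9, -0.4, -0.3]
gripper_width: 0.548
grasp_force: 0.0
[0.65124318 0.1095999  0.28757636]
exp ball [262.60128172 204.86607634] [282.81469566 204.02137753]
[ 243  182   38   39 1202] [261.11896839 201.89018303]
{'pixel': [255.6, 187.0], 'score': 0.65} [0.63686557 0.10994911 0.243     ]
```

View pics/w10.png

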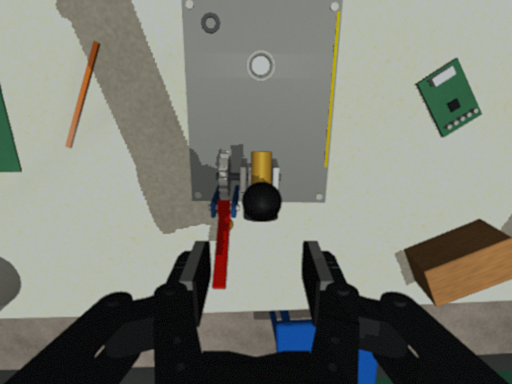

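The ball is at (261,202), nearly centred between the fingers. The cell sits concentric in the ring at (260,66), and the pawl lies back at (222,240). I descend and grip the ball.

```bash
python3 -m crank '[{"delta_rot":[0,0,0],"xyz":[0.0027,0.0036,0.02],"fingers":-0.1},{"delta_rot":[0,0,0],"xyz":[0.0027,0.0036,0.05],"fingers":-0.1},{"delta_rot":[0,0,0],"xyz":[0.0027,0.0036,0.07],"fingers":-0.1},{"delta_rot":[0,0,0],"xyz":[0.0027,0.0036,0.084],"fingers":-0.1},{"delta_rot":[0,0,0],"xyz":[0.0027,0.0036,0.084],"fingers":-0.1},{"delta_rot":[0,0,0],"xyz":[0.0027,0.0036,0.084],"fingers":-0.1}]'
python3 -m crank '[{"delta_rot":[0,0,0],"xyz":[0,0,0],"fingers":0.3},{"delta_rot":[0,0,0],"xyz":[0,0,0],"fingers":0.6},{"delta_rot":[0,0,0],"xyz":[0,0,0],"fingers":0.6},{"delta_rot":[0,0,0],"xyz":[0,0,0],"fingers":0.6}]' 40
python3 - <<'E'
from h import *
p,M,o=tool();print(p,M.round(3).tolist(),o["gripper_width"],o["grasp_force"],o["contact_force"],o["torque"])
c=viewer.read_camera("wrist");g=c["img"].max(2);e=proj(c,(.6485,.1137,.243));print(e)
x,y=map(int,e);m=(g[y-50:y+50,x-45:x+46]<40).astype(np.uint8);print(g[y,x-50:x+50:3]);print(g[y-60:y+60:4,x])
E
```

```text
t: 23.85
eef_pos: [0.6496, 0.1153, 0.2052]
tool_rot: [0.0, 0.022, 1.0, 0.0]
contact_force: [0.2, -0.1, 0.2]
gripper_width: 0.549
grasp_force: 0.0
t: 24.25
eef_pos: [0.6502, 0.1146, 0.2063]
tool_rot: [0.001, 0.022, 1.0, -0.001]
contact_force: [-1.8, -4.0, 4.9]
gripper_width: 0.324
grasp_force: 39.2
[0.65016503 0.11456482 0.2062967 ] [[-0.999, 0.045, 0.003], [0.045, 0.999, -0.001], [-0.003, -0.001, -1.0]] 0.3235172022181798 39.1983425617218 [-1.76593892 -3.99907593  4.91885663] [-0.97022393  0.31758257  0.00332563]
[255.46123988 261.17699666]
[12 21 58 56 56 47  9  6 12 12  8 12 16 10 15 13 19 19 15 15 18 16 12 12
  9 11 10 10 10 51 54 55 55 21]
[195 195 194 195 146 128 129  75  12   7   6   7  14  14  17  22  25  23
  19  16  16  14   9 203 198 199 199 199 198 198]
```

```bash
python3 -m crank '[{"delta_rot":[0,0,0],"xyz":[0.0089,0,0.0018],"fingers":0.6},{"delta_rot":[0,0,0],"xyz":[0.0177,0,0.004],"fingers":0.6},{"delta_rot":[0,0,0],"xyz":[0.0264,0,0.0066],"fingers":0.6},{"delta_rot":[0,0,0],"xyz":[0.035,0,0.0097],"fingers":0.6},{"delta_rot":[0,0,0],"xyz":[0.0434,0,0.0132],"fingers":0.6},{"delta_rot":[0,0,0],"xyz":[0.0516,0,0.0171],"fingers":0.6},{"delta_rot":[0,0,0],"xyz":[0.0596,0,0.0215],"fingers":0.6},{"delta_rot":[0,0,0],"xyz":[0.0674,0,0.0262],"fingers":0.6},{"delta_rot":[0,0,0],"xyz":[0.0749,0,0.0313],"fingers":0.6},{"delta_rot":[0,0,0],"xyz":[0.0822,0,0.0368],"fingers":0.6}]' 50
```

```text
t: 25.3
eef_pos: [0.5656, 0.1193, 0.1705]
tool_rot: [-0.001, 0.021, 1.0, -0.0]
contact_force: [-14.7, -3.6, 22.6]
gripper_width: 0.316
grasp_force: 49.9
```

Radial force of about 27 N: my arc is slightly inside the true one. I correct outward by about 2 mm.

```bash
python3 -m crank '[{"delta_rot":[0,0,0],"xyz":[0.0006,0,-0.0007],"fingers":0.6},{"delta_rot":[0,0,0],"xyz":[0.0011,0,-0.0014],"fingers":0.6},{"delta_rot":[0,0,0],"xyz":[0.0011,0,-0.0014],"fingers":0.6}]'
python3 -c "
from h import *
p,M,o=tool();print(p,M.round(3).tolist(),o['contact_force'].round(1),o['torque'].round(2))"
```

```text
t: 25.6
eef_pos: [0.5644, 0.1193, 0.1699]
tool_rot: [-0.001, 0.021, 1.0, -0.001]
contact_force: [-7.9, -2.5, 8.5]
gripper_width: 0.313
grasp_force: 49.1
[0.56442495 0.11929558 0.16992566] [[-0.999, 0.042, -0.002], [0.042, 0.999, -0.001], [0.002, -0.001, -1.0]] [-7.9 -2.5  8.5] [-1.01  1.51  0.59]
```

```bash
python3 -m crank '[{"delta_rot":[0,0,0],"xyz":[0.0072,0,0.0045],"fingers":0.6},{"delta_rot":[0,0,0],"xyz":[0.0127,0,0.0093],"fingers":0.6},{"delta_rot":[0,0,0],"xyz":[0.018,0,0.0142],"fingers":0.6},{"delta_rot":[0,0,0],"xyz":[0.0244,0,0.0207],"fingers":0.6},{"delta_rot":[0,0,0],"xyz":[0.0304,0,0.0276],"fingers":0.6},{"delta_rot":[0,0,0],"xyz":[0.035,0,0.0332],"fingers":0.6}]'
python3 -c "
from h import *
p,M,o=tool();print(p,M.round(3).tolist(),o['contact_force'].round(1),o['torque'].round(2))"
```

```text
t: 26.2
eef_pos: [0.5306, 0.1216, 0.1352]
tool_rot: [0.0, 0.022, 1.0, 0.0]
contact_force: [0.7, 0.0, 0.2]
gripper_width: 0.203
grasp_force: 0.0
[0.53064927 0.12155629 0.13520113] [[-0.999, 0.043, 0.0], [0.043, 0.999, 0.0], [-0.0, 0.0, -1.0]] [0.7 0.  0.2] [-0.03  0.    0.03]
```

The ball slipped out of the grip. I find where the arm stands.

```bash
cat > arm.py <<'E'
from h import *
H=np.array([.6798,.1138,.062]);ax=np.array([.999,-.0442,0])
f=lambda a,r=.182,n=0:H+r*(-np.cos(a)*ax+np.array([0,0,np.sin(a)]))+n*(np.sin(a)*ax+np.array([0,0,np.cos(a)]))
if __name__=="__main__":
    for n in ("top","side","wrist"):
        c=viewer.read_camera(n);cv2.imwrite(f"pics/arm_{n}.png",c["img"][:,:,::-1])
        print(n,{a:proj(c,f(a)).round(0).tolist() for a in (1.2,1,.9,.8,.7,.5,.2,0)})
        print([(x["pixel"],round(x["score"],2)) for x in search_frame(n,"probe_ball")[:3]])
        for m in cut_out(n,"probe_arm")[:2]:
            ys,xs=np.nonzero(m["pixels"]);print("arm",round(m["score"],2),xs.min(),xs.max(),ys.min(),ys.max(),m["pixel"],m["pixels"].sum())
        # brass pad pixels
        h=cv2.cvtColor(c["img"],cv2.COLOR_RGB2HSV);mm=cv2.inRange(h,(16,110,60),(28,255,255));k,l,st,ce=cv2.connectedComponentsWithStats(mm)
        print("brass",[(ce[i].round(0).tolist(),int(st[i,4])) for i in range(1,k) if st[i,4]>5], {a:proj(c,f(a,.14,-.012)).round(0).tolist() for a in (1.2,.9,.7,.5,.2,0)})
E
python3 arm.py
```

```text
top {1.2: [207.0, 151.0], 1: [207.0, 163.0], 0.9: [207.0, 168.0], 0.8: [208.0, 173.0], 0.7: [208.0, 177.0], 0.5: [209.0, 184.0], 0.2: [211.0, 191.0], 0: [212.0, 193.0]}
[([211.2, 142.5], 0.57)]
arm 0.71 208 228 134 156 [211.3, 143.3] 171
arm 0.65 127 152 155 183 [137.6, 167.8] 417
brass [([415.0, 96.0], 1042), ([438.0, 84.0], 45), ([439.0, 89.0], 47), ([420.0, 91.0], 9), ([441.0, 95.0], 50), ([442.0, 100.0], 56), ([423.0, 100.0], 10), ([453.0, 103.0], 8), ([116.0, 112.0], 6), ([188.0, 147.0], 11), ([285.0, 172.0], 51), ([345.0, 185.0], 191), ([168.0, 259.0], 16), ([156.0, 271.0], 61), ([143.0, 273.0], 62), ([170.0, 270.0], 10), ([175.0, 270.0], 8), ([179.0, 270.0], 8), ([172.0, 279.0], 15)] {1.2: [209.0, 152.0], 0.9: [209.0, 164.0], 0.7: [210.0, 171.0], 0.5: [211.0, 176.0], 0.2: [212.0, 180.0], 0: [213.0, 181.0]}
side {1.2: [258.0, 124.0], 1: [250.0, 132.0], 0.9: [246.0, 137.0], 0.8: [242.0, 143.0], 0.7: [239.0, 148.0], 0.5: [234.0, 159.0], 0.2: [230.0, 174.0], 0: [229.0, 183.0]}
[([267.0, 155.4], 0.79)]
arm 0.57 246 290 133 174 [271.5, 154.3] 447
brass [([248.0, 147.0], 32), ([298.0, 156.0], 10), ([118.0, 194.0], 329), ([117.0, 195.0], 8), ([132.0, 210.0], 384), ([133.0, 211.0], 14), ([128.0, 211.0], 8), ([495.0, 261.0], 1747), ([352.0, 278.0], 6), ([338.0, 287.0], 6), ([330.0, 293.0], 9), ([322.0, 299.0], 6)] {1.2: [259.0, 135.0], 0.9: [250.0, 146.0], 0.7: [246.0, 154.0], 0.5: [242.0, 162.0], 0.2: [240.0, 173.0], 0: [240.0, 180.0]}
wrist {1.2: [255.0, 517.0], 1: [255.0, 422.0], 0.9: [255.0, 374.0], 0.8: [255.0, 328.0], 0.7: [255.0, 288.0], 0.5: [255.0, 223.0], 0.2: [256.0, 168.0], 0: [256.0, 152.0]}
[([254.3, 321.0], 0.77)]
arm 0.59 234 276 293 355 [255.1, 326.6] 1942
brass [([490.0, 11.0], 174), ([353.0, 202.0], 737), ([255.0, 318.0], 1483), ([503.0, 375.0], 7)] {1.2: [255.0, 418.0], 0.9: [255.0, 334.0], 0.7: [256.0, 285.0], 0.5: [256.0, 246.0], 0.2: [256.0, 209.0], 0: [256.0, 197.0]}
```

The arm is held at about 0.85 rad by its hinge (brass pad matches in the side and wrist views), so nothing dropped. I back off, open, and measure for a deeper grip.

```bash
python3 -m crank '[{"delta_rot":[0,0,0],"xyz":[0.007,0,0],"fingers":0.6},{"delta_rot":[0,0,0],"xyz":[0.015,0,0],"fingers":0.2},{"delta_rot":[0,0,0],"xyz":[0.015,-0.0022,0],"fingers":-0.1},{"delta_rot":[0,0,0],"xyz":[0.015,-0.0022,-0.01],"fingers":-0.1},{"delta_rot":[0,0,0],"xyz":[0.015,-0.0022,-0.018],"fingers":-0.1},{"delta_rot":[0,0,0],"xyz":[0.015,-0.0022,-0.018],"fingers":-0.1}]'
python3 arm.py | grep -A9 side
python3 - <<'E'
from arm import *
p,M,o=tool();print(p,M.round(3).tolist());c=viewer.read_camera("wrist")
h=cv2.cvtColor(c["img"],cv2.COLOR_RGB2HSV);m=cv2.inRange(h,(14,100,50),(28,255,255));k,l,st,ce=cv2.connectedComponentsWithStats(m)
print([(st[i].tolist(),ce[i].round(0).tolist()) for i in range(1,k) if st[i,4]>200])
for a in (.8,.85,.9,.95): print(a,"pad face",proj(c,f(a,.14,-.02)).round(1),"ball",f(a).round(4),proj(c,f(a)).round(1))
g=c["img"].max(2);print(g[200:384:4,255].tolist())
E
```

```text
t: 27.25
eef_pos: [0.5173, 0.1201, 0.1555]
tool_rot: [0.002, 0.022, 1.0, 0.001]
contact_force: [-0.1, 0.3, 0.5]
gripper_width: 0.548
grasp_force: 0.0
side {1.2: [258.0, 124.0], 1: [250.0, 132.0], 0.9: [246.0, 137.0], 0.8: [242.0, 143.0], 0.7: [239.0, 148.0], 0.5: [234.0, 159.0], 0.2: [230.0, 174.0], 0: [229.0, 183.0]}
[([263.3, 149.8], 0.67), ([256.3, 180.1], 0.32)]
brass [([248.0, 147.0], 33), ([298.0, 156.0], 10), ([125.0, 202.0], 736), ([117.0, 195.0], 7), ([133.0, 211.0], 15), ([495.0, 261.0], 1729), ([362.0, 271.0], 6), ([342.0, 285.0], 6), ([330.0, 293.0], 9), ([322.0, 299.0], 6)] {1.2: [259.0, 135.0], 0.9: [250.0, 146.0], 0.7: [246.0, 154.0], 0.5: [242.0, 162.0], 0.2: [240.0, 173.0], 0: [240.0, 180.0]}
wrist {1.2: [260.0, 489.0], 1: [260.0, 408.0], 0.9: [260.0, 367.0], 0.8: [260.0, 328.0], 0.7: [260.0, 292.0], 0.5: [259.0, 235.0], 0.2: [259.0, 182.0], 0: [258.0, 166.0]}
[([251.5, 325.1], 0.91), ([260.1, 208.5], 0.74), ([258.5, 195.3], 0.65)]
arm 0.72 205 279 296 355 [249.4, 329.9] 2589
brass [([505.0, 11.0], 98), ([478.0, 36.0], 187), ([350.0, 203.0], 577), ([259.0, 318.0], 11
[... 277 characters left out ...]
 20, 62, 39, 527], [480.0, 38.0]), ([340, 135, 21, 140, 600], [350.0, 203.0]), ([21, 198, 22, 80, 365], [32.0, 240.0]), ([245, 297, 28, 46, 1185], [259.0, 318.0]), ([486, 353, 26, 31, 425], [503.0, 366.0])]
0.8 pad face [259.  297.8] ball [0.5531 0.1194 0.1926] [259.8 327.8]
0.85 pad face [259.1 308.7] ball [0.5598 0.1191 0.1987] [259.9 346.9]
0.9 pad face [259.1 320.1] ball [0.5668 0.1188 0.2046] [259.9 366.8]
0.95 pad face [259.1 331.8] ball [0.574  0.1185 0.21  ] [260.  387.1]
[136, 138, 98, 166, 123, 123, 122, 121, 119, 121, 121, 118, 121, 120, 121, 119, 120, 119, 120, 119, 117, 119, 118, 119, 114, 101, 102, 102, 102, 103, 104, 103, 103, 102, 104, 30, 5, 3, 7, 15, 14, 13, 11, 14, 16, 13]
```

```bash
python3 -m crank '[{"delta_rot":[0,0,0],"xyz":[-0.012,0.0013,-0.0035],"fingers":-0.1},{"delta_rot":[0,0,0],"xyz":[-0.024,0.0013,-0.0035],"fingers":-0.1},{"delta_rot":[0,0,0],"xyz":[-0.036,0.0013,-0.0035],"fingers":-0.1},{"delta_rot":[0,0,0],"xyz":[-0.044,0.0013,-0.0035],"fingers":-0.1},{"delta_rot":[0,0,0],"xyz":[-0.049,0.0013,-0.0035],"fingers":-0.1},{"delta_rot":[0,0,0],"xyz":[-0.049,0.0013,-0.0035],"fingers":-0.1}]'
python3 -m crank '[{"delta_rot":[0,0,0],"xyz":[0,0,0],"fingers":0.3},{"delta_rot":[0,0,0],"xyz":[0,0,0],"fingers":0.6},{"delta_rot":[0,0,0],"xyz":[0,0,0],"fingers":0.6},{"delta_rot":[0,0,0],"xyz":[0,0,0],"fingers":0.6}]' 60
python3 arm.py | grep brass
python3 -c "
from h import *
p,M,o=tool();print(p,M.round(3).tolist(),o['contact_force'].round(1),o['torque'].round(2),o['gripper_width'])"
```

```text
t: 28.35
eef_pos: [0.5655, 0.1187, 0.1569]
tool_rot: [-0.0, 0.022, 1.0, -0.0]
contact_force: [0.0, 0.3, 0.5]
gripper_width: 0.547
grasp_force: 0.0
t: 28.75
eef_pos: [0.5644, 0.1195, 0.1572]
tool_rot: [-0.0, 0.022, 1.0, 0.0]
contact_force: [-0.6, 2.0, 1.3]
gripper_width: 0.322
grasp_force: 58.9
brass [([415.0, 96.0], 1051), ([438.0, 84.0], 43), ([438.0, 90.0], 54), ([426.0, 89.0], 6), ([420.0, 91.0], 10), ([441.0, 95.0], 51), ([442.0, 100.0], 55), ([420.0, 101.0], 14), ([453.0, 103.0], 6), ([285.0, 172.0], 52), ([345.0, 185.0], 191), ([167.0, 259.0], 17), ([156.0, 271.0], 61), ([143.0, 273.0], 63), ([170.0, 270.0], 11), ([175.0, 270.0], 8), ([179.0, 270.0], 8), ([173.0, 279.0], 20)] {1.2: [209.0, 152.0], 0.9: [209.0, 164.0], 0.7: [210.0, 171.0], 0.5: [211.0, 176.0], 0.2: [212.0, 180.0], 0: [213.0, 181.0]}
brass [([248.0, 148.0], 23), ([298.0, 156.0], 10), ([126.0, 202.0], 688), ([117.0, 195.0], 6), ([134.0, 211.0], 15), ([128.0, 211.0], 6), ([495.0, 261.0], 1743), ([352.0, 278.0], 6), ([342.0, 285.0], 6), ([327.0, 295.0], 9)] {1.2: [259.0, 135.0], 0.9: [250.0, 146.0], 0.7: [246.0, 154.0], 0.5: [242.0, 162.0], 0.2: [240.0, 173.0], 0: [240.0, 180.0]}
brass [([350.0, 173.0], 781), ([40.0, 123.0], 20), ([36.0, 139.0], 37), ([256.0, 240.0], 754), ([493.0, 350.0], 630), ([468.0, 344.0], 31), ([477.0, 340.0], 7), ([476.0, 360.0], 9), ([502.0, 370.0], 7), ([499.0, 377.0], 33), ([509.0, 375.0], 15), ([510.0, 382.0], 12)] {1.2: [256.0, 340.0], 0.9: [256.0, 265.0], 0.7: [256.0, 223.0], 0.5: [256.0, 191.0], 0.2: [256.0, 163.0], 0: [256.0, 155.0]}
[0.56441699 0.11943834 0.15720251] [[-0.999, 0.043, -0.001], [0.043, 0.999, 0.0], [0.001, 0.0, -1.0]] [-4.   3.6  2.4] [ 0.73  0.83 -0.  ] 0.3161818415171063
```

```bash
python3 -m crank '[{"delta_rot":[0,0,0],"xyz":[0.0041,0,0.0035],"fingers":0.6},{"delta_rot":[0,0,0],"xyz":[0.0082,0,0.0072],"fingers":0.6},{"delta_rot":[0,0,0],"xyz":[0.0121,0,0.011],"fingers":0.6},{"delta_rot":[0,0,0],"xyz":[0.0121,0,0.011],"fingers":0.6}]' 80
python3 -c "
from h import *
p,M,o=tool();print(p,M.round(3).tolist(),o['contact_force'].round(1),o['torque'].round(2),o['gripper_width'])"
```

```text
t: 29.6
eef_pos: [0.5519, 0.1202, 0.1465]
tool_rot: [-0.0, 0.021, 1.0, 0.0]
contact_force: [-8.0, 3.2, 4.8]
gripper_width: 0.314
grasp_force: 78.2
[0.55192531 0.12017926 0.14654208] [[-0.999, 0.043, -0.001], [0.043, 0.999, 0.001], [0.001, 0.001, -1.0]] [-8.   3.2  4.8] [ 0.7   1.06 -0.02] 0.3142760181975498
```

```bash
python3 -m crank '[{"delta_rot":[0,0,0],"xyz":[0.0043,0.0005,0.0034],"fingers":0.6},{"delta_rot":[0,0,0],"xyz":[0.0095,0.0005,0.0086],"fingers":0.6},{"delta_rot":[0,0,0],"xyz":[0.0143,0.0005,0.0141],"fingers":0.6},{"delta_rot":[0,0,0],"xyz":[0.0188,0.0005,0.0198],"fingers":0.6}]' 80
python3 -c "
from h import *
p,M,o=tool();print(p,M.round(3).tolist(),o['contact_force'].round(1),o['torque'].round(2),o['gripper_width'])"
```

```text
t: 30.0
eef_pos: [0.5353, 0.1213, 0.1269]
tool_rot: [0.002, 0.022, 1.0, 0.0]
contact_force: [2.3, 3.3, 0.7]
gripper_width: 0.314
grasp_force: 80.1
[0.53533308 0.12125315 0.12691942] [[-0.999, 0.043, 0.003], [0.043, 0.999, 0.001], [-0.003, 0.001, -1.0]] [2.3 3.3 0.7] [ 0.54 -0.71  0.01] 0.3143529869253089
```

```bash
python3 -m crank '[{"delta_rot":[0,0,0],"xyz":[0.0042,0.0005,0.0059],"fingers":0.6},{"delta_rot":[0,0,0],"xyz":[0.0082,0.0005,0.012],"fingers":0.6},{"delta_rot":[0,0,0],"xyz":[0.012,0.0005,0.0183],"fingers":0.6},{"delta_rot":[0,0,0],"xyz":[0.0155,0.0005,0.0246],"fingers":0.6},{"delta_rot":[0,0,0],"xyz":[0.0187,0.0005,0.0312],"fingers":0.6}]' 80
python3 -c "
from h import *
p,M,o=tool();print(p,M.round(3).tolist(),o['contact_force'].round(1),o['torque'].round(2),o['gripper_width'])"
```

```text
t: 30.5
eef_pos: [0.5126, 0.1223, 0.094]
tool_rot: [-0.002, 0.021, 1.0, -0.0]
contact_force: [-6.8, 4.6, 6.0]
gripper_width: 0.309
grasp_force: 81.1
[0.5125975  0.12229083 0.09404916] [[-0.999, 0.042, -0.005], [0.042, 0.999, -0.001], [0.005, -0.001, -1.0]] [-6.8  4.6  6. ] [0.04 1.09 0.88] 0.30947676450291084
```

```bash
python3 -m crank '[{"delta_rot":[0,0,0],"xyz":[0.0038,0.001,0.0062],"fingers":0.6},{"delta_rot":[0,0,0],"xyz":[0.0065,0.001,0.013],"fingers":0.6},{"delta_rot":[0,0,0],"xyz":[0.0089,0.001,0.02],"fingers":0.6},{"delta_rot":[0,0,0],"xyz":[0.011,0.001,0.0269],"fingers":0.6},{"delta_rot":[0,0,0],"xyz":[0.0129,0.001,0.034],"fingers":0.6}]' 80
python3 -c "
from h import *
p,M,o=tool();print(p,M.round(3).tolist(),o['contact_force'].round(1),o['torque'].round(2),o['gripper_width'])"
```

```text
t: 31.0
eef_pos: [0.4853, 0.1229, 0.0562]
tool_rot: [-0.016, 0.02, 1.0, -0.003]
contact_force: [-34.9, 6.5, 10.3]
gripper_width: 0.206
grasp_force: 25.3
[0.48529572 0.12294752 0.05618243] [[-0.999, 0.04, -0.031], [0.041, 0.999, -0.005], [0.031, -0.006, -1.0]] [-34.9   6.5  10.3] [1.09 6.56 0.15] 0.20562704143626398
```

The ball has slid to the front edge of the pads but is still pressed there (grip 25 N). I check that it is stable before the next step.

```bash
python3 - <<'E'
from arm import *
s=viewer.read_camera("side");cv2.imwrite("pics/side5.png",s["img"][:,:,::-1])
p,M,o=tool();print(p.round(4),M.round(3).tolist(),o["contact_force"].round(1),o["torque"].round(2),o["gripper_width"],o["grasp_force"],o["q"].round(3),o["t"])
c=s;h=cv2.cvtColor(c["img"],cv2.COLOR_RGB2HSV);mm=cv2.inRange(h,(16,110,60),(28,255,255));k,l,st,ce=cv2.connectedComponentsWithStats(mm)
print("brass",[(ce[i].round(0).tolist(),int(st[i,4])) for i in range(1,k) if st[i,4]>3 and 200<ce[i][0]<310 and ce[i][1]<200], {a:proj(c,f(a,.14,-.012)).round(0).tolist() for a in (.5,.4,.3,.2,.1,0)})
for m in cut_out("side","probe_arm")[:2]:
    ys,xs=np.nonzero(m["pixels"]);print("arm",round(m["score"],2),xs.min(),xs.max(),ys.min(),ys.max(),m["pixel"],m["pixels"].sum())
print({a:(proj(c,f(a,.14,.024)).round(0).tolist(),proj(c,f(a,.07)).round(0).tolist()) for a in (.5,.4,.3,.2,.1,0)})
E
```

```text
[0.4848 0.123  0.0552] [[-0.999, 0.04, -0.032], [0.04, 0.999, -0.005], [0.031, -0.007, -0.999]] [-32.8   6.8   4.7] [1.32 6.05 0.05] 0.2041517007274933 22.979410886764526 [-0.473  0.416  0.128  2.074 -0.091  0.688  1.246] 31.05
brass [([298.0, 156.0], 10), ([238.0, 174.0], 7)] {0.5: [242.0, 162.0], 0.4: [241.0, 166.0], 0.3: [240.0, 170.0], 0.2: [240.0, 173.0], 0.1: [240.0, 177.0], 0: [240.0, 180.0]}
arm 0.97 236 289 153 176 [265.7, 158.9] 535
{0.5: ([246.0, 152.0], [259.0, 159.0]), 0.4: ([244.0, 156.0], [258.0, 161.0]), 0.3: ([243.0, 160.0], [257.0, 163.0]), 0.2: ([241.0, 164.0], [257.0, 164.0]), 0.1: ([240.0, 168.0], [257.0, 166.0]), 0: ([240.0, 172.0], [257.0, 168.0])}
```

The arm is at about 0.2 rad, wedged steadily on the finger fronts. I continue slowly down with the same pressure.

```bash
python3 -m crank '[{"delta_rot":[0,0,0],"xyz":[0.0006,0,0.0027],"fingers":0.6},{"delta_rot":[0,0,0],"xyz":[0.001,0,0.0054],"fingers":0.6},{"delta_rot":[0,0,0],"xyz":[0.0014,0,0.0081],"fingers":0.6},{"delta_rot":[0,0,0],"xyz":[0.0018,0,0.0108],"fingers":0.6}]'
cat > s6.py <<'E'
from arm import *
s=viewer.read_camera("side")
p,M,o=tool();print(p.round(4),M[2].round(3).tolist(),o["contact_force"].round(1),o["torque"].round(2),o["gripper_width"],o["grasp_force"],o["t"])
for m in cut_out("side","probe_arm")[:1]:
    ys,xs=np.nonzero(m["pixels"]);print("arm",round(m["score"],2),xs.min(),xs.max(),ys.min(),ys.max(),m["pixel"],m["pixels"].sum())
E
python3 s6.py
```

```text
t: 31.5
eef_pos: [0.4824, 0.1232, 0.045]
tool_rot: [-0.016, 0.02, 1.0, -0.003]
contact_force: [-36.5, 7.6, 8.1]
gripper_width: 0.205
grasp_force: 25.2
[0.4822 0.1232 0.0447] [0.033, -0.007, -0.999] [-35.1   7.    6.4] [1.43 6.6  0.04] 0.2055683039419494 24.65935707092285 31.55
arm 0.79 236 289 153 178 [264.8, 161.2] 594
```

Still held and moving down. On with it.

```bash
python3 -m crank '[{"delta_rot":[0,0,0],"xyz":[0.0004,0,0.0027],"fingers":0.6},{"delta_rot":[0,0,0],"xyz":[0.0007,0,0.0054],"fingers":0.6},{"delta_rot":[0,0,0],"xyz":[0.001,0,0.0081],"fingers":0.6},{"delta_rot":[0,0,0],"xyz":[0.0012,0,0.0108],"fingers":0.6}]'
python3 s6.py
python3 -m crank '[{"delta_rot":[0,0,0],"xyz":[0.0002,0,0.002],"fingers":0.6},{"delta_rot":[0,0,0],"xyz":[0.0003,0,0.004],"fingers":0.6},{"delta_rot":[0,0,0],"xyz":[0.0004,0,0.006],"fingers":0.6}]'
python3 s6.py
```

```text
t: 32.0
eef_pos: [0.4801, 0.1233, 0.0339]
tool_rot: [-0.017, 0.02, 1.0, -0.003]
contact_force: [-36.7, 8.4, 7.0]
gripper_width: 0.203
grasp_force: 26.1
[0.48   0.1233 0.0336] [0.035, -0.007, -0.999] [-36.4   8.6   5.1] [1.52 6.73 0.05] 0.20252087085132864 25.6353959441185 32.05
arm 0.65 238 289 153 179 [265.5, 161.1] 475
t: 32.4
eef_pos: [0.4791, 0.1233, 0.0278]
tool_rot: [-0.018, 0.02, 1.0, -0.003]
contact_force: [-37.8, 9.9, 5.1]
gripper_width: 0.202
grasp_force: 26.7
[0.4791 0.1233 0.0275] [0.035, -0.007, -0.999] [-36.3   8.8   4.4] [1.64 6.81 0.04] 0.2054569333646396 26.302164494991302 32.45
arm 0.71 237 289 153 181 [266.2, 161.9] 534
```

```bash
for i in 1 2 3; do python3 -m crank '[{"delta_rot":[0,0,0],"xyz":[0,0,0.001],"fingers":0.6},{"delta_rot":[0,0,0],"xyz":[0,0,0.002],"fingers":0.6},{"delta_rot":[0,0,0],"xyz":[0,0,0.002],"fingers":0.6}]' | egrep 'eef|contact|width'; done; python3 s6.py
```

```text
eef_pos: [0.4788, 0.1233, 0.0256]
contact_force: [-37.4, 8.8, 2.8]
gripper_width: 0.205
eef_pos: [0.4786, 0.1233, 0.0235]
contact_force: [-36.5, 8.7, 2.8]
gripper_width: 0.204
eef_pos: [0.4783, 0.1233, 0.0215]
contact_force: [-36.2, 9.4, 3.3]
gripper_width: 0.204
[0.4783 0.1233 0.0215] [0.037, -0.008, -0.999] [-37.5   8.7   3.1] [1.67 7.05 0.04] 0.1993884532198427 27.217023968696594 33.45
arm 0.67 237 290 152 182 [265.6, 161.2] 587
```

```bash
for i in 1 2 3; do python3 -m crank '[{"delta_rot":[0,0,0],"xyz":[0,0,0.001],"fingers":0.6},{"delta_rot":[0,0,0],"xyz":[0,0,0.0015],"fingers":0.6},{"delta_rot":[0,0,0],"xyz":[0,0,0.0015],"fingers":0.6}]' | egrep 'eef|contact|width'; done; python3 s6.py
python3 - <<'E'
from arm import *
c=viewer.read_camera("wrist");cv2.imwrite("pics/w20.png",c["img"][:,:,::-1])
h=cv2.cvtColor(c["img"],cv2.COLOR_RGB2HSV);mm=cv2.inRange(h,(14,100,50),(28,255,255));k,l,st,ce=cv2.connectedComponentsWithStats(mm)
print([(st[i].tolist(),ce[i].round(0).tolist()) for i in range(1,k) if st[i,4]>20 and abs(ce[i][0]-256)<60])
for a in (.1,.05,0): print(a,proj(c,f(a)).round(1),proj(c,f(a,.14,.024)).round(1),proj(c,f(a,.14,-.02)).round(1))
g=c["img"].max(2);print(g[100:384:5,256].tolist())
E
```

```text
eef_pos: [0.4782, 0.1233, 0.02]
contact_force: [-38.1, 9.1, 2.2]
gripper_width: 0.205
eef_pos: [0.4781, 0.1234, 0.0185]
contact_force: [-38.2, 9.8, 2.7]
gripper_width: 0.203
eef_pos: [0.478, 0.1233, 0.0169]
contact_force: [-37.7, 10.1, 2.6]
gripper_width: 0.203
[0.478  0.1234 0.0169] [0.037, -0.008, -0.999] [-38.6   9.1   1.8] [1.9  7.08 0.01] 0.2067430471517336 27.364998757839203 34.45
arm 0.57 237 289 153 183 [263.7, 164.7] 535
[]
0.1 [254.8 335.3] [253.8 456.2] [255.  363.1]
0.05 [255.  319.8] [254.1 436.3] [255.2 353.7]
0 [255.2 306.7] [254.3 418.4] [255.3 345.5]
[203, 203, 204, 204, 203, 203, 203, 204, 203, 203, 202, 204, 204, 205, 203, 203, 203, 203, 202, 168, 48, 41, 123, 123, 123, 121, 101, 76, 77, 77, 74, 78, 76, 74, 75, 75, 73, 73, 74, 76, 5, 4, 7, 10, 8, 14, 10, 17, 20, 29, 28, 21, 11, 12, 14, 9, 16]
```

```bash
for i in 1 2 3 4; do python3 -m crank '[{"delta_rot":[0,0,0],"xyz":[0,0,0.001],"fingers":0.6},{"delta_rot":[0,0,0],"xyz":[0,0,0.002],"fingers":0.6},{"delta_rot":[0,0,0],"xyz":[0,0,0.002],"fingers":0.6}]' | egrep 'eef|contact|width'; done; python3 s6.py
python3 -c "
from h import *
c=viewer.read_camera('wrist');g=c['img'].max(2);print(g[260:350:3,256].tolist())"
```

```text
eef_pos: [0.4778, 0.1233, 0.0148]
contact_force: [-37.8, 9.0, 0.9]
gripper_width: 0.205
eef_pos: [0.4777, 0.1234, 0.0128]
contact_force: [-37.3, 9.9, 2.2]
gripper_width: 0.206
eef_pos: [0.4776, 0.1234, 0.0108]
contact_force: [-37.8, 9.3, 1.2]
gripper_width: 0.203
eef_pos: [0.4775, 0.1234, 0.0088]
contact_force: [-37.0, 10.5, 0.3]
gripper_width: 0.206
[0.4775 0.1234 0.0088] [0.038, -0.008, -0.999] [-38.1  10.6   0.5] [1.93 7.1  0.02] 0.2008183076394055 27.866517305374146 35.8
arm 0.97 235 289 153 184 [266.6, 160.7] 539
[75, 75, 77, 77, 76, 77, 73, 75, 74, 75, 74, 74, 75, 35, 4, 3, 9, 9, 9, 9, 13, 12, 13, 12, 17, 17, 18, 22, 28, 27]
```

```bash
for i in 1 2 3; do python3 -m crank '[{"delta_rot":[0,0,0],"xyz":[0,0,0.001],"fingers":0.6},{"delta_rot":[0,0,0],"xyz":[0,0,0.002],"fingers":0.6},{"delta_rot":[0,0,0],"xyz":[0,0,0.002],"fingers":0.6}]' | egrep 'eef|contact|width'; done; python3 s6.py
python3 -c "
from h import *
c=viewer.read_camera('wrist');g=c['img'].max(2);print(g[260:350:3,256].tolist())"
```

```text
eef_pos: [0.4774, 0.1234, 0.0067]
contact_force: [-36.4, 10.2, 0.7]
gripper_width: 0.2
eef_pos: [0.4774, 0.1234, 0.0047]
contact_force: [-37.7, 9.7, -0.6]
gripper_width: 0.2
eef_pos: [0.4774, 0.1234, 0.0027]
contact_force: [-36.6, 10.3, -1.8]
gripper_width: 0.201
[0.4774 0.1234 0.0027] [0.038, -0.008, -0.999] [-37.   10.1  -1.3] [ 2.06  7.02 -0.  ] 0.20507990163150053 28.035559058189392 36.85
arm 0.94 236 289 153 184 [261.7, 164.0] 531
[73, 76, 77, 76, 76, 74, 75, 74, 73, 75, 76, 75, 76, 42, 3, 4, 9, 8, 3, 7, 6, 7, 14, 13, 15, 17, 21, 27, 28, 24]
```

```bash
for i in 1 2 3; do python3 -m crank '[{"delta_rot":[0,0,0],"xyz":[0,0,0.0007],"fingers":0.6},{"delta_rot":[0,0,0],"xyz":[0,0,0.0013],"fingers":0.6},{"delta_rot":[0,0,0],"xyz":[0,0,0.0013],"fingers":0.6}]' | egrep 'eef|contact|width'; done; python3 s6.py
python3 -c "
from h import *
c=viewer.read_camera('wrist');g=c['img'].max(2);print(g[260:350:3,256].tolist())"
```

```text
eef_pos: [0.4773, 0.1234, 0.0015]
contact_force: [-37.1, 10.2, -1.3]
gripper_width: 0.2
eef_pos: [0.4774, 0.1234, 0.0002]
contact_force: [-37.4, 10.3, -0.4]
gripper_width: 0.2
eef_pos: [0.4774, 0.1234, -0.0011]
contact_force: [-36.7, 11.0, -0.5]
gripper_width: 0.201
[ 0.4774  0.1234 -0.0011] [0.038, -0.008, -0.999] [-37.5  10.1  -1.3] [2.   6.93 0.04] 0.2058373827032606 28.048488199710846 37.9
arm 0.64 236 289 154 185 [262.1, 163.7] 473
[73, 75, 75, 74, 75, 76, 74, 75, 74, 75, 74, 73, 73, 42, 11, 4, 7, 7, 6, 7, 12, 11, 11, 11, 14, 14, 15, 23, 27, 26]
```

```bash
for i in 1 2 3; do python3 -m crank '[{"delta_rot":[0,0,0],"xyz":[0,0,0.0005],"fingers":0.6},{"delta_rot":[0,0,0],"xyz":[0,0,0.001],"fingers":0.6},{"delta_rot":[0,0,0],"xyz":[0,0,0.001],"fingers":0.6}]' | egrep 'eef|contact|width'; done
python3 - <<'E'
from arm import *
c=viewer.read_camera("wrist");g=c["img"].max(2);print(g[260:350:3,256].tolist())
s=viewer.read_camera("side");m=cut_out("side","probe_arm")[0]["pixels"]
# fit arm angle: silhouette of the weight/bar; compare masks of sampled model points
def pts(a):
    P=[f(a,r,n)+w*np.array([.0442,.999,0]) for r in np.linspace(.0,.128,30) for n in (-.007,.007) for w in (-.009,.009)]
    return P
def model(a):
    im=np.zeros(m.shape,np.uint8)
    def hull(P): cv2.fillConvexPoly(im,cv2.convexHull(np.array([proj(s,p) for p in P],np.float32)).astype(np.int32),1)
    Y=np.array([.0442,.999,0])
    hull([f(a,r,n)+w*Y for r in (0,.17) for n in (-.007,.007) for w in (-.009,.009)])
    th=np.linspace(0,6.28,16)
    hull([f(a,.14+.016*np.cos(t),n)+.016*np.sin(t)*Y for t in th for n in (.007,.024)])
    hull([f(a,.14+.009*np.cos(t),n)+.009*np.sin(t)*Y for t in th for n in (-.007,-.034)])
    return im>0
for a in np.arange(-.1,.26,.04):
    q=model(a);print(round(a,2),round((q&m).sum()/(q|m).sum(),3))
cv2.imwrite("pics/s7.png",s["img"][:,:,::-1])
E
```

```text
eef_pos: [0.4774, 0.1234, -0.0016]
contact_force: [-38.4, 9.2, 5.9]
gripper_width: 0.204
eef_pos: [0.4775, 0.1234, -0.0021]
contact_force: [-40.5, 9.1, 11.5]
gripper_width: 0.209
eef_pos: [0.4777, 0.1233, -0.0031]
contact_force: [-38.7, 9.1, 10.9]
gripper_width: 0.201
[74, 75, 74, 75, 74, 72, 75, 73, 74, 74, 75, 74, 73, 72, 12, 9, 7, 11, 9, 11, 9, 9, 10, 12, 14, 14, 12, 19, 25, 28]
-0.1 0.302
-0.06 0.363
-0.02 0.385
0.02 0.411
0.06 0.402
0.1 0.388
0.14 0.355
0.18 0.331
0.22 0.292
```

Vertical contact force appears at the same place the x minimum and silhouette give about 0 rad: the pad rests on the cell. I relax the pressure backwards and let go.

```bash
python3 -m crank '[{"delta_rot":[0,0,0],"xyz":[0.004,0,-0.0005],"fingers":0.6},{"delta_rot":[0,0,0],"xyz":[0.008,0,-0.0005],"fingers":0.6},{"delta_rot":[0,0,0],"xyz":[0.012,0,-0.0005],"fingers":0.6},{"delta_rot":[0,0,0],"xyz":[0.017,0,-0.0005],"fingers":0.6},{"delta_rot":[0,0,0],"xyz":[0.024,0,-0.0005],"fingers":0.5},{"delta_rot":[0,0,0],"xyz":[0.034,0,-0.0005],"fingers":0.4},{"delta_rot":[0,0,0],"xyz":[0.042,0,-0.0005],"fingers":0.4},{"delta_rot":[0,0,0],"xyz":[0.042,0,-0.0005],"fingers":0.4}]'
python3 s6.py
```

```text
t: 39.85
eef_pos: [0.4559, 0.1252, 0.0026]
tool_rot: [-0.0, 0.022, 1.0, -0.0]
contact_force: [0.0, 0.2, 0.6]
gripper_width: 0.298
grasp_force: 0.0
[0.4569 0.1255 0.0028] [-0.0, -0.0, -1.0] [-0.6  0.1  0. ] [ 0.04 -0.02 -0.01] 0.3009363608579758 0.0 39.9
arm 0.64 228 289 153 186 [258.2, 165.3] 684
```

```bash
python3 -m crank '[{"delta_rot":[0,0,0],"xyz":[0,0,-0.02],"fingers":0.2},{"delta_rot":[0,0,0],"xyz":[0,0,-0.06],"fingers":0},{"delta_rot":[0,0,0],"xyz":[0,0,-0.11],"fingers":0},{"delta_rot":[0,0,0],"xyz":[0,0,-0.16],"fingers":0},{"delta_rot":[0,0,0],"xyz":[0,0,-0.21],"fingers":0},{"delta_rot":[0,0,0],"xyz":[0,0,-0.25],"fingers":0},{"delta_rot":[0,0,0],"xyz":[0,0,-0.25],"fingers":0},{"delta_rot":[0,0,0],"xyz":[0,0,-0.25],"fingers":0}]'
python3 - <<'E'
from arm import *
c=viewer.read_camera("wrist");cv2.imwrite("pics/w30.png",c["img"][:,:,::-1])
p,M,o=tool();print(p)
for a in (.15,.1,.05,0,-.05): print(a,"ball",proj(c,f(a)).round(1),"weight top",proj(c,f(a,.14,.024)).round(1))
g=c["img"].max(2);u,v=proj(c,f(0)).astype(int);m=(g[v-40:v+41,u-40:u+41]<40).astype(np.uint8);k,l,st,ce=cv2.connectedComponentsWithStats(m)
for i in range(1,k):
    if st[i,4]>80: print(st[i]+[u-40,v-40,0,0,0],ce[i]+[u-40,v-40])
s=viewer.read_camera("side");m=cut_out("side","probe_arm")[0];print(m["score"],m["pixel"])
g=s["img"].max(2);u,v=proj(s,f(0)).astype(int);mm=(g[v-14:v+15,u-14:u+15]<45).astype(np.uint8);k,l,st,ce=cv2.connectedComponentsWithStats(mm)
for i in range(1,k):
    if st[i,4]>20: print("side ball",st[i],ce[i]+[u-14,v-14])
print({a:proj(s,f(a)).round(1).tolist() for a in (.1,.05,0,-.05)})
h=cv2.cvtColor(s["img"],cv2.COLOR_RGB2HSV);mr=cv2.inRange(h,(0,140,60),(4,255,255))|cv2.inRange(h,(174,140,60),(180,255,255));k,l,st,ce=cv2.connectedComponentsWithStats(mr)
print("pawl",[(st[i].tolist(),ce[i].round(0).tolist()) for i in range(1,k) if st[i,4]>20])
E
```

```text
t: 40.75
eef_pos: [0.458, 0.1258, 0.2537]
tool_rot: [0.001, 0.022, 1.0, 0.001]
contact_force: [-0.8, -0.2, 0.5]
gripper_width: 0.502
grasp_force: 0.0
[0.45707058 0.12543668 0.25231591]
0.15 ball [254.7 201.2] weight top [254.7 243.3]
0.1 ball [254.7 197.6] weight top [254.7 238.9]
0.05 ball [254.7 194.5] weight top [254.7 234.9]
0 ball [254.8 191.9] weight top [254.8 231.3]
-0.05 ball [254.8 189.8] weight top [254.8 228. ]
[244 181  23  23 409] [254.97066015 191.99022005]
[243 220  24  10  88] [253.82954545 222.98863636]
0.73 [256.0, 165.9]
side ball [22  3  7  6 30] [240.36666667 174.46666667]
side ball [10  9  9  9 59] [228.61016949 182.28813559]
{0.1: [229.1, 178.8], 0.05: [229.0, 181.0], 0: [229.1, 183.2], -0.05: [229.2, 185.3]}
pawl [([288, 129, 21, 29, 97], [299.0, 143.0]), ([400, 312, 27, 33, 353], [413.0, 328.0])]
```

Arm rests at about 0 rad on the cell, the pawl is back, the rod is on the mat and the robot is clear.

```bash
python3 -c "
from station import job
print(job.hand_in())"
```

```text
the job is handed in; nothing more can be done
None
```

I've handed the job in: cell in the pocket, pawl thrown back with the rod, rod back on the mat, and probe pad resting on the cell. The ball slipped from the grip twice on the way down: once at about 0.85 rad, where the hinge held the arm, and once near 0.2 rad, where it stayed pressed against the finger fronts until the pad touched. I saw no drop, but the fingers pressed with up to about 41 N; I took the 40 N limit to cover only the arm and gripper body.

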